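Raise the riser shelf one hole and slide the tray under it

ROBOT

A 6-joint arm with a two-finger parallel gripper is mounted at the origin on the work surface. World frame = base frame: x ahead of the robot, y to its left, z up, the work surface at z = 0. Lengths are in mm, angles in rad, forces in N, time in s.
With the tool pointing down it reaches from about 225 to 875 mm from the base axis. Payload 3.4 kg.
Tool frame: the origin (TCP) lies at the very end of the fingers, on their centre line; the grasp point (between the pads) lies 19 mm behind it; z points along the fingers, y is the direction in which the jaws open and shut (so a half turn about z gives the same grasp; the last joint's range is limited). The gripper opens to 85 mm and grips with 20 to 120 N. Pads are 22 mm wide; open, the fingers measure 114 mm over their backs; the gripper's body (76 mm by 85 mm) begins 54 mm behind the grasp point. The pads swing forward as they close: fully open they stand 13 mm farther back than shut.
Start: joints at [-1.412, 0.276, 1.505, -0, 1.361, -0.121], TCP at [158.793, -552.677, 196.428] pointing down, gripper open.
Joint ranges: [-2.89, 2.89], [-0.75, 2.08], [0.22, 2.7], [-1.18, 4.32], [0.11, 2.71], [-2.7, 2.7]. Speed limits (rad/s): [2.57, 2.57, 3.14, 3.14, 3.14, 3.14].

INTERFACE

Orientations are given as a unit quaternion [x, y, z, w].
In Python, from plant import * gives the robot as it stands. The module is installed in compiled form; this text tells all that it offers.
- The arm moves only by the tool send_rows, never from a script. Its argument "moves" is a list of rows, each an object of numbers: "tx", "ty", "tz": the shift along the world's x, y, z normalised to -1 to 1, where 1 is 20 cm; "rx", "ry", "rz": the turn, a rotation vector about the world's x, y, z normalised to -1 to 1, where 1 is 45 degrees; "gripper": the opening, from -1 (shut) to 1 (fully open), so that 0 is half open. In form: [{"tx": .., "ty": .., "tz": .., "rx": .., "ry": .., "rz": .., "gripper": ..}, ...]. A call has 1 to 12 rows; each row is the pose to reach, as a shift and turn from the pose measured when the call began; what a row does not reach only later rows make up. A row lasts 1/8 s, in which the tool goes at most 62.5 mm and 10.7 degrees, less where a joint would pass 70% of its speed; a pose out of reach is approached as far as the arm can. A call with a number of a shift or a turn outside -1 to 1 is refused whole. A call with a gripper value outside its range is refused whole. The fingers move at their own pace and stop on an object; "squeeze" is the grip in N (left out, the last holds). Time passes only in rows, so rows that repeat a pose let the fingers close. It gives the time, the measured TCP pose, the force and the opening at its end, in the units of the state.
- sense(): the state, without advancing time (a new reading comes with each control period).
- get_image(name): name is "scene" or "top" or "wrist"; returns a dict with "frame" (420x560x3 uint8, red, green, blue), "z_map" (420x560 float32, mm along the optical axis (not along the pixel's ray), 0 where there is no reading), "intrinsics" (3x3 intrinsics, pixels), "R" (3x3) and "t" (3): a world point X has camera coordinates R X + t. Camera axes: x right, y down, z forward; pixel columns grow to the right and rows downward; lengths in mm; the calibration is good to about 2 mm. A picture is of the moment at which its call begins.
- job_done(): hands the job in, once; it reports no verdict.
The state is a dict: "t": time; "qpos": joint angles; "joint_vel": joint speeds; "tau": joint torques, N m; "tcp_pos": TCP position; "orientation": TCP orientation; "wrist_force": force on the tool from outside, world axes, zero at the start; "wrist_torque": the same for the moment, N m; "width": finger opening in mm.
Only numpy, scipy, OpenCV 4.12 (cv2) and the standard library are available. Lean on these libraries where they do the work, as an engineer would, in place of code of your own. Each camera call takes 0.05 s, during which the arm holds its last target.

TASK

Raise the display shelf by one hole: press its spring pin flush, lift the shelf and stop as soon as the pin snaps out of the next hole, without forcing the shelf against the pin. Then slide the wooden tray with its two cups in under it from the right (the robot's own right) until the whole tray lies squarely under the shelf board with only its handle sticking out on that side, gently, without knocking the shelf or the cups over and without disturbing the other things on the counter.

Things in the scene. Friction and masses are not known exactly. Their poses are not given: they have to be found in the camera images.
- stand: the fixed display riser: a round dark flange (90 mm across, 8 high) on the counter with an upright square post; origin on the counter at the post's axis, z up. In this frame the shelf reaches out along -x and the spring pin faces +x
- shelf (a joint): height (m) of the shelf over its lowest place: 0 at the start. Shelf and a dark square sleeve (30 x 30 mm, heights 32 to 155 mm at 0) are one piece, 0.5 kg, sliding on the post. The sleeve's 2 mm thick +x wall has three like holes in a row: the pin is in the top one at the start, the next is the second, 30 to 60 mm lower. With no pin in a hole the shelf sinks by its weight
- pin (a joint): how far the pin is pressed in (m): 0 stands 5 mm out of the sleeve and locks it, 0.005 is flush. Round-nosed steel, 12 mm across, carried by the post, pointing along the stand's +x, always at height 130 mm. Spring 2.5 N at rest, 5 N flush. Held flush, it slips under the wall at a lift of some 12 N, rides inside (7 N), snaps out of the next hole. Do not load it over 25 N
- pin_place (a point): on the axis of post and sleeve at the pin's height, 130 mm over the counter, mid-way between the sleeve's faces; axes as the stand's; stays when the shelf moves. A squeeze here along the stand's x (35 mm over pin and sleeve) presses the pin flush and holds the sleeve; the next hole, once there, stops the lift dead
- shelf_under (a point): centre of the underside of the wooden board, 220 (x) x 170 (y) x 12 mm; axes as the stand's; 140 mm from the post's axis along its -x; 40 mm over the counter at the start, over 70 mm one hole up. On top of the board are fixed a 10 mm high bar and an 11 mm high black dish. The space below is open on the -x, -y and +y sides
- tray_mid (a point): centre of the low wooden tray, 150 (x) x 130 (y) x 24 mm high, 8 mm walls and floor, 0.4 kg, loose on the counter; 12 mm over its underside, z up. Its handle points along its -y. It goes in through the shelf's -y side, moving along the stand's +y, so that its axes end along the stand's
- tray_handle (a point): middle of the tray's handle, a wooden bar along the tray's y, 16 mm wide (x), 26 mm high (14 to 40 mm over the counter), its free end 126 mm from the tray's centre; this point is 100 mm from the centre along the tray's -y, 27 mm over the counter; axes as the tray's
- cup0_mid (a point): half-way up one of two like black lidded cups, 62 mm across and 53 high, 0.1 kg, that stand loose in the tray with their tops 61 mm over the counter (lid knobs 20 mm across); z up
- cup1_mid (a point): half-way up the other cup
- canister: bystander, loose: a round tin with a paper label, 60 mm across and 85 tall; origin at its underside
- plates: bystander, loose: a stack of four round black plates, 110 mm across and 40 high; origin at its underside
- spatula: bystander, loose: a spatula lying flat, handle along its -x; origin near its middle
- bowl: bystander, loose: a steel bowl, 110 mm across and 50 high; origin at its underside
- jar: bystander, loose: a lidded jar, 70 mm across and 90 tall; origin at its underside
- woodbox: bystander, loose: a closed wooden box, 100 x 70 x 45 mm; origin at its underside
Things that resemble listed ones, but are neither listed nor needed, are in the scene too. What is shaped like the part that bears tray_mid but red or yellow is not meant. Leave any blue or red look-alike of the part that bears cup0_mid alone.

How it is judged (in metres and radians):
On the way:
1. the shelf is one hole up with the pin snapped out (value of joint shelf between 0.02 and 0.06 m and value of joint pin below 0.0015 m), for 0.3 s.
At the end, for the whole second after the job is handed in: Shelf one hole up, pin out (pressed in less than 1.5 mm); tray flat and still on the counter, its centre within 40 mm (shelf x) and 25 mm (y) of the board's, square within 0.2 rad, handle out on the -y side; both cups upright (0.15 rad) in the tray, within 60 mm of its centre (all of step 1 and x of tray_mid in the frame of shelf_under between -0.04 and 0.04 m and y of tray_mid in the frame of shelf_under between -0.025 and 0.025 m and angle between the x axis of tray_mid and the x axis of shelf_under, either way round below 0.2 rad and y of tray_handle in the frame of shelf_under below -0.06 m and angle between tray_mid's own z axis and vertical below 0.05 rad and height (world z) of tray_mid below 0.018 m and linear speed of tray below 0.01 m/s and angle between each of cup0_mid, cup1_mid's own z axis and vertical below 0.15 rad and horizontal distance between each of cup0_mid, cup1_mid and tray_mid below 0.06 m); the robot touches nothing.
It fails at once if the shelf is forced against the pin with more than 30 N (contact force between pin and shelf above 30 N).
It fails at once if the tray or a cup presses on the shelf with more than 6 N (contact force between any of tray, cup0, cup1 and shelf above 6 N).
It fails at once if a cup tips over (angle between any of cup0_mid, cup1_mid's own z axis and vertical above 0.5 rad).
It fails at once if another thing on the counter is moved by more than 40 mm (distance of any of canister, plates, spatula, bowl, jar, woodbox from where it was at the start of the episode above 0.04 m).
It also fails if it takes over 72 s, if anything falls off the work surface, if the arm or the gripper's body presses on something with over 40 N, if the wrist force passes 120 N, or if a joint passes its speed limit or range.

## Working session

There is one attempt and no reset: what is moved stays moved. The work goes in short steps, Python scripts to look and compute and a tool call to move; the robot and the scene stay as the last step left them, time stands still between calls to the robot, and variables do not carry over. Pictures are saved under pics/ and viewed, and the job is handed in when it is done.

Besides the shell and the picture viewer there is one more tool, called after "Request:" as a command line: name --argument value ..., lists and objects as JSON in quotes. send_rows: Moves the arm, as the interface text tells. Scaled input: -1 to 1 covers 20 cm each way for a shift and 45 degrees each way for a turn. Its arguments: {"type":"object","properties":{"moves":{"type":"array"},"squeeze":{"type":"number"}},"required":["moves"]}

```bash
mkdir -p pics; cat > h.py <<'E'
from plant import *
import numpy as np, cv2
def px(im,u,v):
    z=float(im["z_map"][int(v),int(u)]); K=np.array(im["intrinsics"]); 
    c=np.array([(u-K[0,2])/K[0,0]*z,(v-K[1,2])/K[1,1]*z,z])
    return np.array(im["R"]).T@(c-np.array(im["t"]))
def cloud(im):
    z=im["z_map"].astype(float);K=np.array(im["intrinsics"]);v,u=np.mgrid[0:z.shape[0],0:z.shape[1]]
    c=np.stack([(u-K[0,2])/K[0,0]*z,(v-K[1,2])/K[1,1]*z,z],-1)
    return (c-np.array(im["t"]))@np.array(im["R"])
def save(im,n,crop=None,s=1):
    f=im["frame"][...,::-1]
    if crop: f=f[crop[1]:crop[3],crop[0]:crop[2]]
    cv2.imwrite("pics/"+n,cv2.resize(f,None,fx=s,fy=s,interpolation=cv2.INTER_CUBIC))
E
python3 - <<'E'
from h import *
import pickle
d={}
for n in("scene","top"):
    im=get_image(n); d[n]=im; save(im,n+"0.png",s=1.4); print(n,-np.array(im["R"]).T@im["t"])
pickle.dump(d,open("d.pkl","wb"))
s=sense();print(s)
E
```

```text
scene [1117.33205177 -586.7872628   911.14214157]
top [ 400.44674438   11.47373415 1220.41719484]
{'t': 0.1, 'qpos': array([-1.41199059e+00,  2.76562128e-01,  1.50601640e+00,  1.39146041e-05,
        1.36067040e+00, -1.20997118e-01]), 'joint_vel': array([-0.00169535, -0.00126996, -0.0043977 ,  0.00075594,  0.000618  ,
        0.00067738]), 'tau': array([ 1.16611514e-03, -4.17700195e+01, -2.46405745e+01, -2.27579776e-04,
        5.82730121e-03,  1.46609850e-06]), 'tcp_pos': array([ 158.71463732, -552.12201913,  195.60498729]), 'orientation': array([ 9.90229610e-01,  1.39444017e-01, -8.85261508e-06, -8.28119897e-04]), 'wrist_force': array([ 0.16723338, -0.57661922,  0.02130572]), 'wrist_torque': array([ 0.04199899,  0.05640763, -0.01227677]), 'width': 85.5220927127609}
```

View pics/scene0.png

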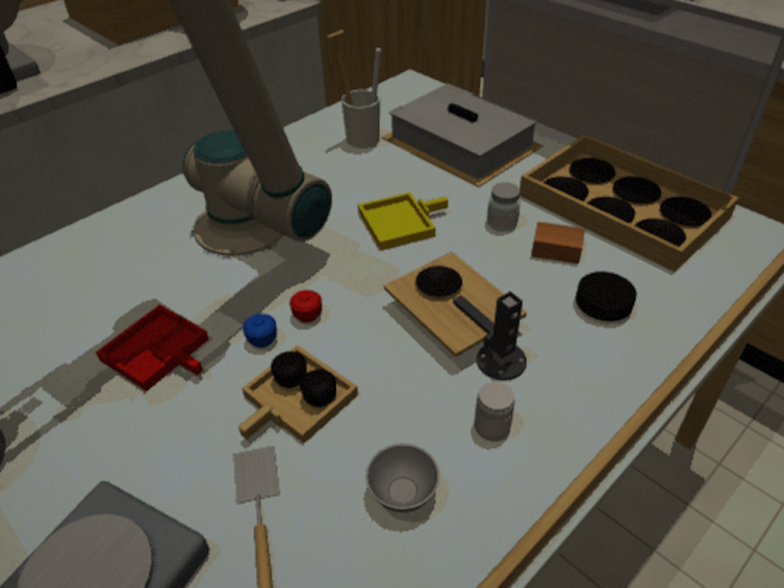

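View pics/top0.png

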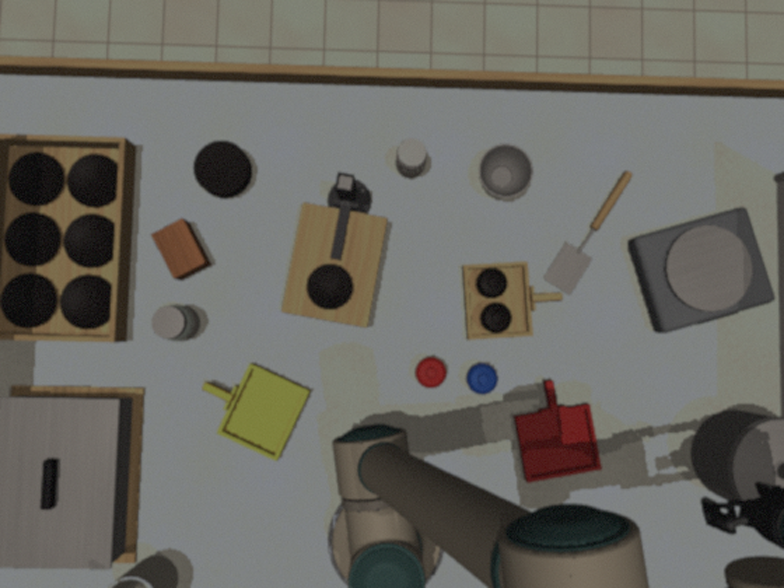

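```bash
python3 - <<'E'
from h import *
import pickle
d=pickle.load(open("d.pkl","rb"))
for n in d: 
    save(d[n],n+"_st.png",(330,190,400,280) if n=="scene" else (190,110,310,240),8 if n=="scene" else 5)
t=d["top"]
save(t,"top_tr.png",(320,170,420,260),7)
C=cloud(t)
m=(C[...,2]>100)&(C[...,0]>480)&(abs(C[...,1])<250)
print(C[m].max(0),C[m].min(0)); z=C[...,2][m]; print(np.histogram(z,bins=12))
P=C[m&(C[...,2]>190)] if (m&(C[...,2]>190)).any() else C[m]
print(len(P),P.mean(0),P.min(0),P.max(0))
Cs=cloud(d["scene"])
m=(Cs[...,2]>100)&(Cs[...,0]>450)&(abs(Cs[...,1])<200)&(Cs[...,0]<800)
vv,uu=np.where(m);print(Cs[m].max(0),Cs[m].min(0),uu.min(),uu.max(),vv.min(),vv.max())
E
```

```text
[695.37739646 109.15383861 158.20249594] [661.23010942  74.82035215 100.51727145]
(array([ 7,  8,  5,  8,  7,  8,  7,  7, 25, 79, 33, 27]), array([100.51727145, 105.32437349, 110.13147553, 114.93857757,
       119.74567961, 124.55278165, 129.35988369, 134.16698573,
       138.97408777, 143.78118982, 148.58829186, 153.3953939 ,
       158.20249594]))
221 [675.82987708  91.18505505 140.76894069] [661.23010942  74.82035215 100.51727145] [695.37739646 109.15383861 158.20249594]
[695.43873165 108.83315399 158.84921119] [658.70958342  73.49480147 100.14566943] 353 372 208 236
```

View pics/scene_st.png

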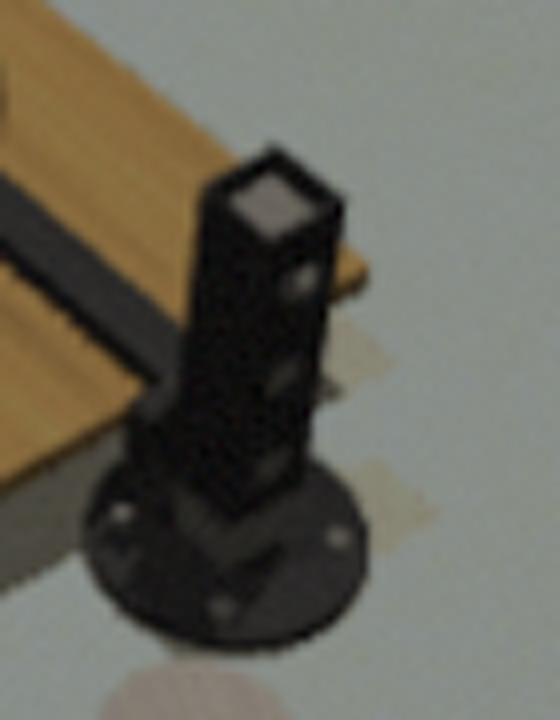

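View pics/top_st.png

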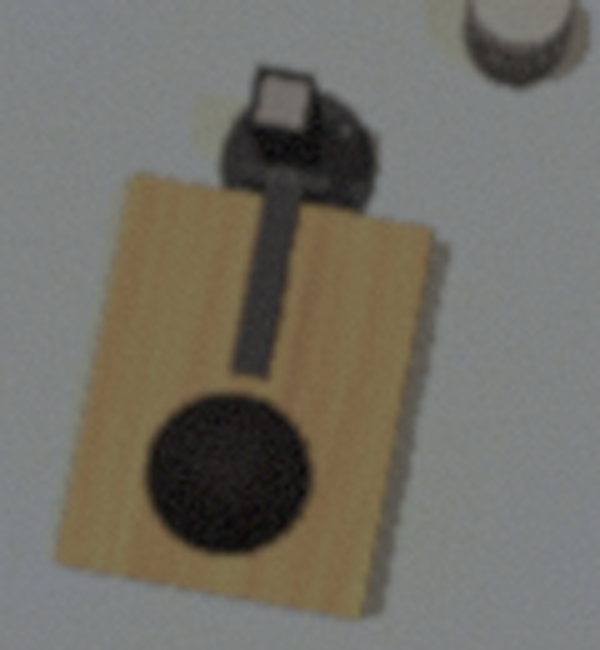

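View pics/top_tr.png

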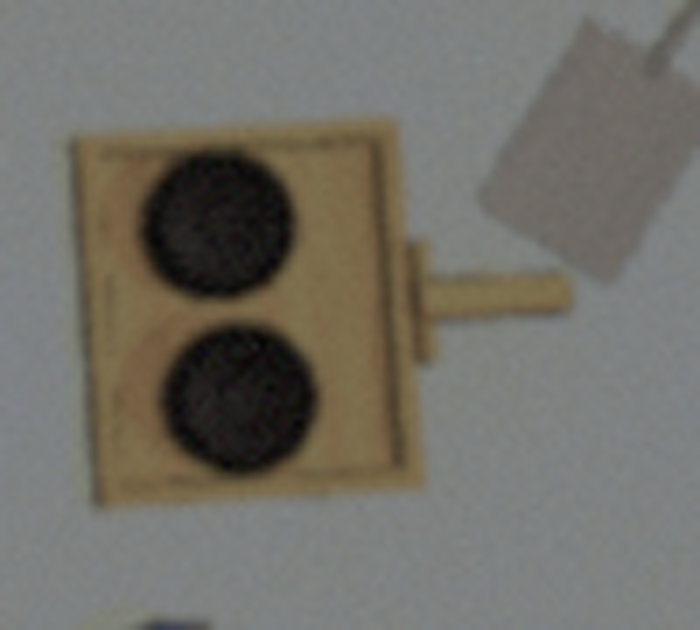

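```bash
cat >> h.py <<'E'
def ray(im,u,v,h):
    K=np.array(im["intrinsics"],float);R=np.array(im["R"],float);t=np.array(im["t"],float)
    o=-R.T@t; dd=R.T@np.linalg.solve(K,[u,v,1.]); return (o+dd*(h-o[2])/dd[2])
E
python3 - <<'E'
from h import *
import pickle
d=pickle.load(open("d.pkl","rb"));t=d["top"];s=d["scene"]
def pts(L,o,sc,h,im=t): return np.array([ray(im,(a+.0)/sc+o[0]-.5+.5/sc,b/sc+o[1]-.5+.5/sc,h) for a,b in L])
B=pts([(132,172),(437,228),(363,617),(57,563)],(190,110),5,52)
print("board",B.round(1),B.mean(0)); e=np.linalg.norm(np.roll(B,-1,0)-B,axis=1);print(e)
x=(B[0]+B[1]-B[2]-B[3]);print("yaw x",np.degrees(np.arctan2(x[1],x[0]))); y=B[0]+B[3]-B[1]-B[2];print("yaw y",np.degrees(np.arctan2(-y[0],y[1])))
c=B.mean(0);xa=x/np.linalg.norm(x);print("post from board",c+140*xa)
P=pts([(283,103)],(190,110),5,155);print("post top",P)
S=pts([(270,205)],(330,190),8,155,s);print("scene posttop",S)
S=pts([(330,388)],(330,190),8,130,s);print("scene pin?",S)
T=pts([(72,137),(397,120),(425,487),(97,507)],(320,170),7,24);print("tray",T.round(1),T.mean(0),np.linalg.norm(np.roll(T,-1,0)-T,axis=1))
x=(T[0]+T[1]-T[2]-T[3]);print("yaw x",np.degrees(np.arctan2(x[1],x[0])));y=T[0]+T[3]-T[1]-T[2];print("yaw y",np.degrees(np.arctan2(-y[0],y[1])))
print("handle",pts([(572,293),(432,298)],(320,170),7,40))
print("cups",pts([(219,224),(240,398)],(320,170),7,55))
C=cloud(t)
for n,(u,v) in dict(canister=(293,112),bowl=(361,122),spat=(405,190),plates=(159,120),box=(130,177),jar=(122,230)).items(): print(n,C[v,u].round())
# heights check
print(C[230,230],px(t,204,160))
E
```

```text
board [[661.  179.   52. ]
 [634.2  11.   52. ]
 [419.8  46.4  52. ]
 [445.5 212.8  52. ]] [540.10765308 112.30728578  52.        ]
[170.09528495 217.30537802 168.32402333 218.12690492]
yaw x -9.150816788483404
yaw y -8.921149797817938
post from board [678.32589335  90.04255906  52.        ]
post top [[675.0460103   89.75653951 155.        ]]
scene posttop [[679.56507816  86.89851513 155.        ]]
scene pin? [[723.69413945  61.8886656  130.        ]]
tray [[ 547.3 -139.5   24. ]
 [ 557.3 -270.4   24. ]
 [ 410.1 -282.7   24. ]
 [ 399.4 -151.5   24. ]] [ 478.52824656 -211.01396911   24.        ] [131.31115034 147.62223274 131.58824459 148.32750495]
yaw x 4.724286754254451
yaw y 4.511657262824698
handle [[ 487.90811509 -336.73301137   40.        ]
 [ 484.67380167 -281.03664099   40.        ]]
cups [[ 510.68120302 -193.55214973   55.        ]
 [ 442.93104525 -202.50119555   55.        ]]
canister [747. -29.  83.]
bowl [ 747. -230.    3.]
spat [ 552. -357.    5.]
plates [728. 342.  35.]
box [565. 412.  43.]
jar [419. 410.  92.]
[427.23103551 139.46510948  -1.86849228] [625.94718656 219.64366896  -2.88551842]
```

Request:
send_rows --moves '[{"tx": 0.65,"ty": 0.8,"tz": 0.2,"rz": 0.36,"gripper": 1},{"tx": 0.65,"ty": 0.8,"tz": 0.2,"rz": 0.36,"gripper": 1},{"tx": 0.65,"ty": 0.8,"tz": 0.2,"rz": 0.36,"gripper": 1},{"tx": 0.65,"ty": 0.8,"tz": 0.2,"rz": 0.36,"gripper": 1}]' --squeeze 30

```text
schema error: expected keys tx, ty, tz, rx, ry, rz, gripper
```

Request:
send_rows --moves '[{"tx": 0.65,"ty": 0.8,"tz": 0,"rz": 0.36,"gripper": 1},{"tx": 0.65,"ty": 0.8,"tz": 0,"rz": 0.36,"gripper": 1},{"tx": 0.65,"ty": 0.8,"tz": 0,"rz": 0.36,"gripper": 1},{"tx": 0.65,"ty": 0.8,"tz": 0,"rz": 0.36,"gripper": 1}]'

```text
schema error: expected keys tx, ty, tz, rx, ry, rz, gripper
```

Request:
send_rows --moves '[{"tx": 0.65,"ty": 0.8,"tz": 0,"rz": 0.36,"gripper": 1},{"tx": 0.65,"ty": 0.8,"tz": 0,"rz": 0.36,"gripper": 1},{"tx": 0.65,"ty": 0.8,"tz": 0,"rz": 0.36,"gripper": 1},{"tx": 0.65,"ty": 0.8,"tz": 0,"rz": 0.36,"gripper": 1}]'

```text
schema error: expected keys tx, ty, tz, rx, ry, rz, gripper
```

Request:
send_rows --moves '[{"tx": 0.65,"ty": 0.8,"tz": 0.2,"rx": 0,"ry": 0,"rz": 0.36,"gripper": 1},{"tx": 0.65,"ty": 0.8,"tz": 0.2,"rx": 0,"ry": 0,"rz": 0.36,"gripper": 1},{"tx": 0.65,"ty": 0.8,"tz": 0.2,"rx": 0,"ry": 0,"rz": 0.36,"gripper": 1},{"tx": 0.65,"ty": 0.8,"tz": 0.2,"rx": 0,"ry": 0,"rz": 0.36,"gripper": 1}]' --squeeze 30

```text
t: 0.6
tcp_pos: [290.3, -389.2, 236.2]
orientation: [0.96, 0.279, 0.0, -0.001]
wrist_force: [0.0, -0.8, -0.6]
width: 85.1
```

Request:
send_rows --moves '[{"tx": 0.65,"ty": 0.8,"tz": 0,"rx": 0,"ry": 0,"rz": 0.36,"gripper": 1},{"tx": 0.65,"ty": 0.8,"tz": 0,"rx": 0,"ry": 0,"rz": 0.36,"gripper": 1},{"tx": 0.65,"ty": 0.8,"tz": 0,"rx": 0,"ry": 0,"rz": 0.36,"gripper": 1},{"tx": 0.65,"ty": 0.8,"tz": 0,"rx": 0,"ry": 0,"rz": 0.36,"gripper": 1}]'

```text
t: 1.1
tcp_pos: [421.6, -226.2, 235.9]
orientation: [0.911, 0.413, 0.001, -0.002]
wrist_force: [-0.7, 0.1, -0.3]
width: 85.1
```

Request:
send_rows --moves '[{"tx": 0.65,"ty": 0.8,"tz": 0,"rx": 0,"ry": 0,"rz": 0.36,"gripper": 1},{"tx": 0.65,"ty": 0.8,"tz": 0,"rx": 0,"ry": 0,"rz": 0.36,"gripper": 1},{"tx": 0.65,"ty": 0.8,"tz": 0,"rx": 0,"ry": 0,"rz": 0.36,"gripper": 1},{"tx": 0.65,"ty": 0.8,"tz": 0,"rx": 0,"ry": 0,"rz": 0.36,"gripper": 1}]'

```text
t: 1.6
tcp_pos: [552.9, -63.3, 235.2]
orientation: [0.842, 0.539, 0.0, -0.002]
wrist_force: [-0.7, -0.2, -0.2]
width: 85.2
```

```bash
python3 - <<'E'
from h import *
import pickle
im=get_image("wrist");save(im,"w1.png",s=1.4);pickle.dump(im,open("w1.pkl","wb"))
s=sense();print(s["tcp_pos"],s["orientation"],s["qpos"],s["t"])
def proj(X):
    c=np.array(im["R"])@X+im["t"];p=np.array(im["intrinsics"])@c;return p[:2]/p[2]*1.4
print(proj(np.array([677,89,155])),proj(np.array([694,86,130])))
E
```

```text
[553.92217829 -62.36810239 235.09998372] [ 0.84237124  0.53889019  0.00125287 -0.00254885] [-0.2407968   0.23090161  1.47188502  0.00537528  1.44077196  0.19105403] 1.65
[ 509.27177482 -129.87371074] [ 533.56255034 -114.17991573]
```

View pics/w1.png

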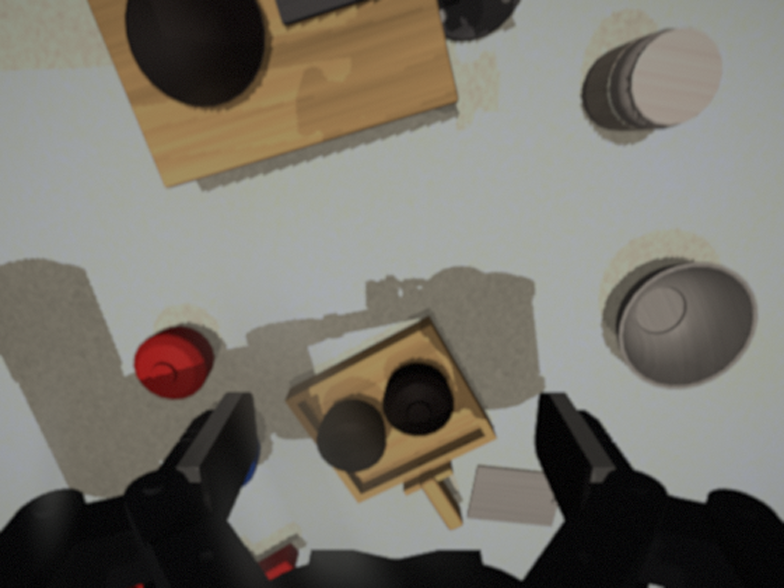

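Request:
send_rows --moves '[{"tx": 0.61,"ty": 0.4,"tz": 0,"rx": 0,"ry": 0,"rz": 0.35,"gripper": 1},{"tx": 0.61,"ty": 0.4,"tz": 0,"rx": 0,"ry": 0,"rz": 0.35,"gripper": 1},{"tx": 0.61,"ty": 0.4,"tz": 0,"rx": 0,"ry": 0,"rz": 0.35,"gripper": 1},{"tx": 0.61,"ty": 0.4,"tz": 0,"rx": 0,"ry": 0,"rz": 0.35,"gripper": 1}]'

```text
t: 2.15
tcp_pos: [676.3, 17.4, 233.7]
orientation: [0.76, 0.65, -0.0, -0.003]
wrist_force: [-0.9, 0.7, -0.3]
width: 85.1
```

```bash
python3 - <<'E'
from h import *
import pickle
im=get_image("wrist");save(im,"w2.png",s=1.4);pickle.dump(im,open("w2.pkl","wb"))
s=sense();print(s["tcp_pos"],s["orientation"],s["qpos"],s["t"])
def proj(X):
    c=np.array(im["R"])@X+im["t"];p=np.array(im["intrinsics"])@c;return p[:2]/p[2]*1.4
print(proj(np.array([677,89,155])),proj(np.array([694,86,130])))
E
```

```text
[675.21062065  16.63555307 234.11355389] [ 7.60657001e-01  6.49146109e-01 -4.44590816e-04 -3.17139205e-03] [-0.08058837  0.41809146  1.19644601  0.00385067  1.53217566  0.077118  ] 2.2
[375.21092802 158.68039835] [408.33679494 157.29457784]
```

View pics/w2.png

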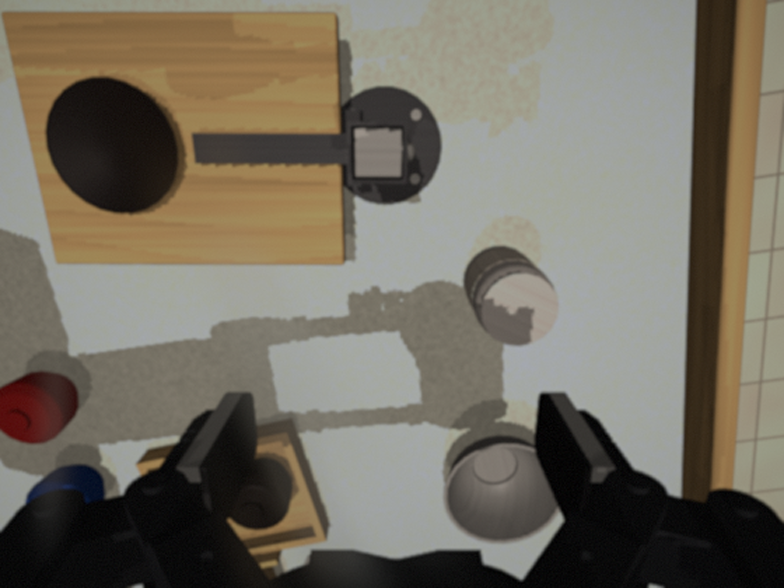

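```bash
python3 - <<'E'
from h import *
import pickle
im=pickle.load(open("w2.pkl","rb"))
save(im,"w2c.png",(230,80,330,160),7)
a=ray(im,378/1.4,153/1.4,155);print(a, px(im,270,109))
e=a-np.array([675.2,16.6,155]);print(e)
print("board",[ray(im,u/1.4,v/1.4,52).round(1) for u,v in [(337,13),(344,263),(57,263)]])
E
```

```text
[678.85458225  91.49509607 155.        ] [678.47951362  91.46124949 145.56194837]
[ 3.65458225 74.89509607  0.        ]
board [array([662.7, 179.2,  52. ]), array([635.5,  14.2,  52. ]), array([419.8,  48.1,  52. ])]
```

View pics/w2c.png

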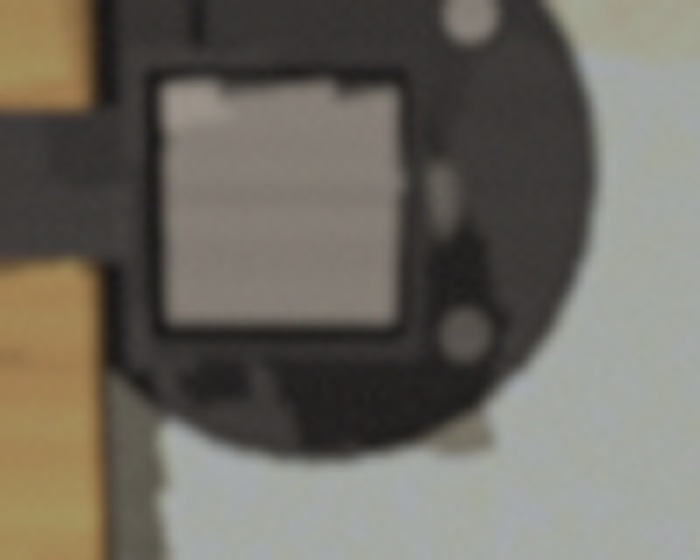

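Request:
send_rows --moves '[{"tx": 0.0165,"ty": 0.3725,"tz": 0,"rx": 0,"ry": 0,"rz": 0,"gripper": 1},{"tx": 0.0165,"ty": 0.3725,"tz": 0,"rx": 0,"ry": 0,"rz": 0,"gripper": 1},{"tx": 0.0165,"ty": 0.3725,"tz": 0,"rx": 0,"ry": 0,"rz": 0,"gripper": 1},{"tx": 0.0165,"ty": 0.3725,"tz": -0.2,"rx": 0,"ry": 0,"rz": 0,"gripper": 1},{"tx": 0.0165,"ty": 0.3725,"tz": -0.2,"rx": 0,"ry": 0,"rz": 0,"gripper": 1}]'

```text
t: 2.82
tcp_pos: [675.7, 88.9, 191.3]
orientation: [0.761, 0.648, -0.004, -0.005]
wrist_force: [-0.4, -0.1, -0.8]
width: 85.1
```

```bash
python3 - <<'E'
from h import *
import pickle
im=get_image("wrist");save(im,"w3.png",s=1.4)
im=get_image("scene");save(im,"s3.png",(320,120,440,280),4)
s=sense();print(s["tcp_pos"],s["orientation"],s["t"],s["wrist_force"])
E
```

```text
[678.46756296  89.57057273 194.79082763] [ 7.61184121e-01  6.48528776e-01 -6.26231541e-04 -2.96128637e-03] 2.925 [ 0.32924673 -0.28505729  1.00236847]
```

View pics/w3.png

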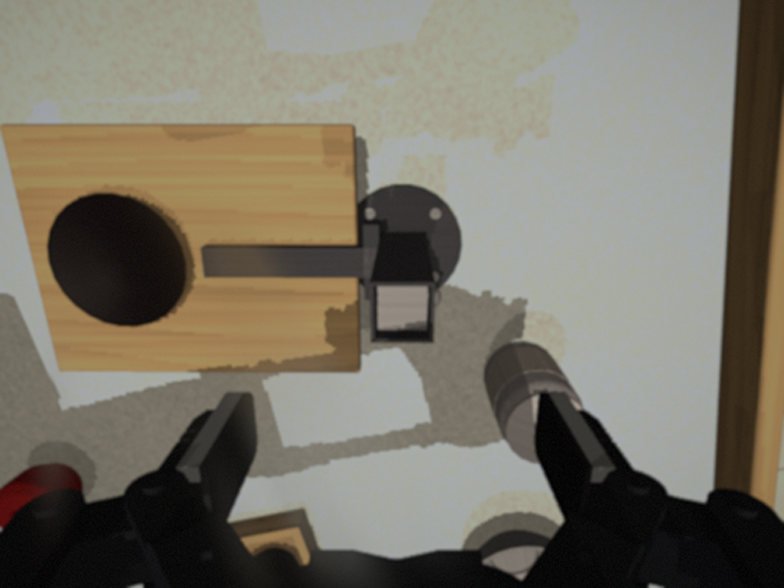

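View pics/s3.png

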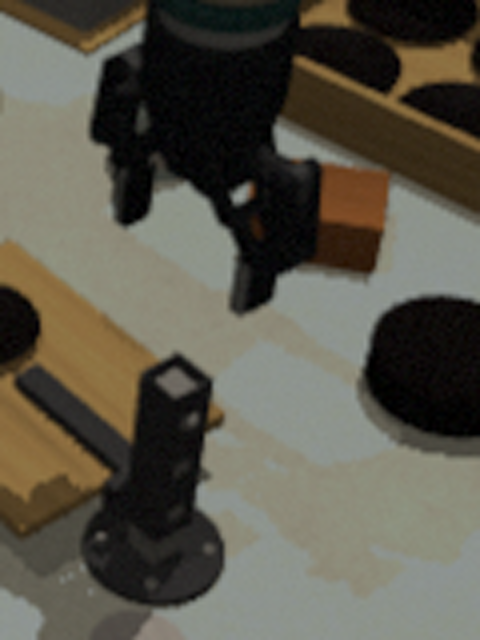

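```bash
python3 - <<'E'
from h import *
im=get_image("wrist")
save(im,"w3c.png",(240,150,340,260),6)
print(ray(im,402/1.4,308/1.4,146),px(im,287,219),sense()["tcp_pos"])
x=np.array([np.cos(np.radians(-9)),np.sin(np.radians(-9)),0])
print((ray(im,402/1.4,308/1.4,146)-sense()["tcp_pos"])@x)
E
```

```text
[681.69316763  90.32370413 146.        ] [681.7460383   91.33431206 146.78424531] [679.14179932  89.89390063 195.65928995]
2.4527206491707907
```

View pics/w3c.png

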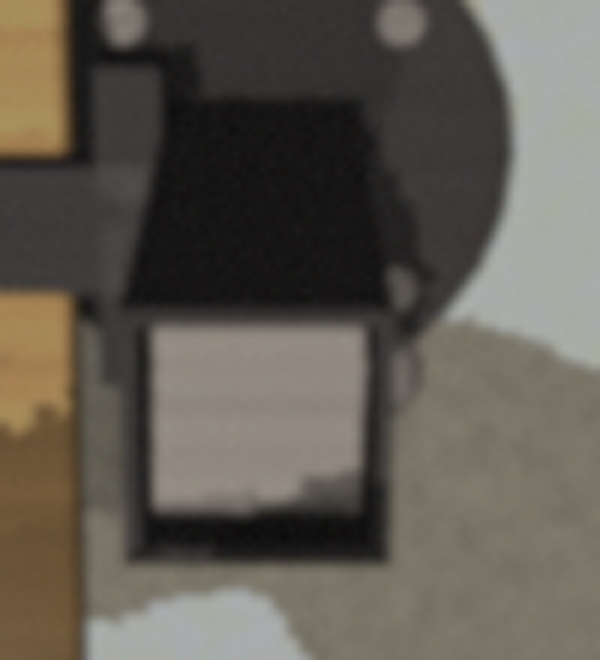

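```bash
python3 - <<'E'
from h import *
im=get_image("wrist"); s=sense()
save(im,"w3d.png",(240,150,340,260),6)
x=np.array([np.cos(np.radians(-9)),np.sin(np.radians(-9)),0]);y=np.array([-x[1],x[0],0])
p=ray(im,283,222.5,155);e=p-s["tcp_pos"];print(p,e@x,e@y,s["tcp_pos"],s["t"])
E
```

```text
[679.85275816  92.22792164 155.        ] 0.07364628683976292 2.0500762725172756 [679.459316    90.21460603 196.02060231] 3.025
```

View pics/w3d.png

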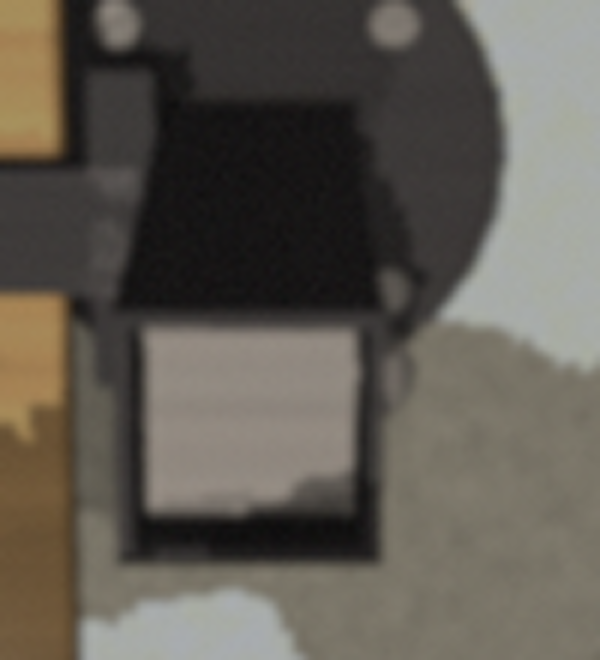

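Request:
send_rows --moves '[{"tx": -0.004,"ty": 0.007,"tz": -0.2,"rx": 0,"ry": 0,"rz": 0,"gripper": 1},{"tx": -0.004,"ty": 0.007,"tz": -0.38,"rx": 0,"ry": 0,"rz": 0,"gripper": 1},{"tx": -0.004,"ty": 0.007,"tz": -0.435,"rx": 0,"ry": 0,"rz": 0,"gripper": 1},{"tx": -0.004,"ty": 0.007,"tz": -0.435,"rx": 0,"ry": 0,"rz": 0,"gripper": 1},{"tx": -0.004,"ty": 0.007,"tz": -0.435,"rx": 0,"ry": 0,"rz": 0,"gripper": 1},{"tx": -0.004,"ty": 0.007,"tz": -0.435,"rx": 0,"ry": 0,"rz": 0,"gripper": 1}]'

```text
t: 3.78
tcp_pos: [679.8, 91.6, 110.8]
orientation: [0.761, 0.649, 0.002, -0.001]
wrist_force: [-0.2, -0.1, 0.3]
width: 85.9
```

```bash
python3 - <<'E'
from h import *
im=get_image("wrist");save(im,"w4.png",s=1.4)
im=get_image("scene");save(im,"s4.png",(330,140,410,280),4)
s=sense();print(s["tcp_pos"],s["orientation"],s["t"],s["wrist_force"])
E
```

```text
[679.2466286   91.6457232  110.12799941] [ 0.76097274  0.64878062  0.0013255  -0.00155923] 3.875 [0.47450457 0.3988298  0.15651648]
```

View pics/w4.png

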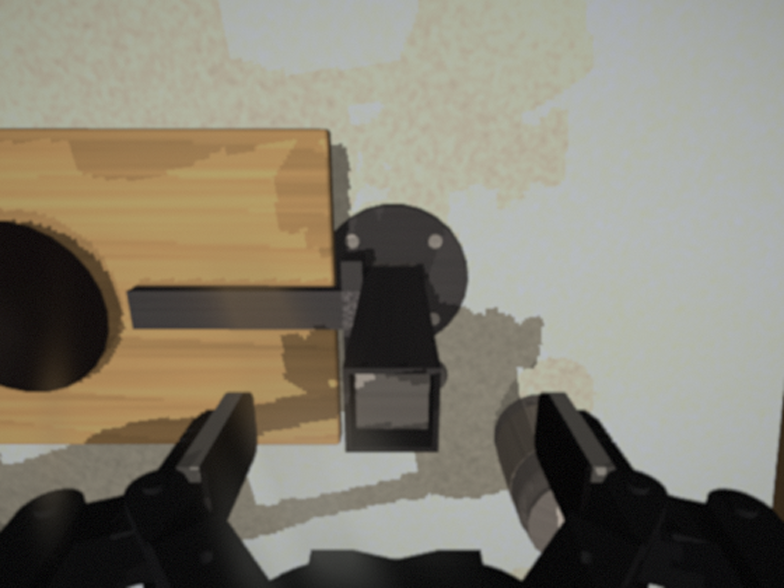

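View pics/s4.png

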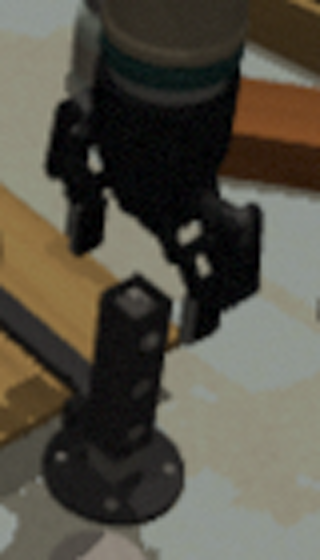

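```bash
python3 - <<'E'
from h import *
w=get_image("wrist");sc=get_image("scene");s=sense();t=s["tcp_pos"]
x=np.array([np.cos(np.radians(-9)),np.sin(np.radians(-9)),0]);y=np.array([-x[1],x[0],0])
def proj(im,X):
    c=np.array(im["R"])@X+im["t"];p=np.array(im["intrinsics"])@c;return p[:2]/p[2]
print("cam",-np.array(w["R"]).T@w["t"], np.array(w["R"])[2])
for n,X in dict(tcp=t,L=t-43*x+[0,0,13],R=t+43*x+[0,0,13],post=np.array([679,92,155]),pin=np.array([679,92,130])+20*x).items():
    print(n,proj(w,X)*1.4,(proj(sc,X)-[330,140])*4)
E
```

```text
cam [692.29042822 172.07666476 287.90527051] [-0.05065955 -0.31013479 -0.94934189]
tcp [394.27762423 351.60027906] [129.85050982 351.49408634]
L [279.26220661 366.31699815] [ 83.02978696 295.61752169]
R [509.19778201 365.97063193] [183.23380123 378.22326498]
post [394.13278677 411.62404853] [137.99461586 295.88613696]
pin [450.00309195 374.30652039] [157.45104781 346.14499899]
```

```bash
python3 - <<'E'
from h import *
sc=get_image("scene");w=get_image("wrist");top=get_image("top");s=sense();print(s["tcp_pos"])
save(sc,"s5.png",(330,120,430,260),5)
C=cloud(sc)
m=(abs(C[...,0]-679)<75)&(abs(C[...,1]-92)<60)&(C[...,2]>100)&(C[...,2]<260)
for lo in range(100,260,10):
    k=m&(C[...,2]>=lo)&(C[...,2]<lo+10); P=C[k]
    if len(P): print(lo,len(P),P.min(0).round(),P.max(0).round())
for u,v in [(351,200),(380,222),(378,215),(349,195)]: print(u,v,C[v,u])
Cw=cloud(w)
for u,v in [(240,400),(200,455),(550,400),(240,440),(215,440)]: print("w",Cw[int(v/1.4),int(u/1.4)],w["z_map"][int(v/1.4),int(u/1.4)])
E
```

```text
[678.65902111  91.5973368  109.09649431]
100 55 [660.  75. 100.] [693. 104. 110.]
110 51 [660.  73. 110.] [694. 103. 120.]
120 52 [660.  72. 120.] [695. 103. 130.]
130 63 [660.  74. 130.] [695. 102. 140.]
140 120 [659.  74. 140.] [693. 110. 150.]
150 92 [633.  74. 150.] [724. 109. 160.]
160 43 [621.  72. 161.] [732. 109. 170.]
170 62 [619.  72. 170.] [734. 109. 180.]
180 60 [620.  72. 180.] [734. 109. 190.]
190 53 [627.  71. 190.] [734. 110. 200.]
200 77 [607.  66. 200.] [750. 113. 210.]
210 176 [604.  67. 210.] [752. 113. 220.]
220 170 [605.  67. 220.] [751. 112. 230.]
230 140 [605.  65. 230.] [750. 106. 240.]
240 173 [609.  68. 240.] [748.  96. 250.]
250 199 [608.  68. 250.] [746. 101. 260.]
351 200 [632.34307384  98.98146175 164.66804515]
380 222 [731.14378267  77.10342822 175.39254102]
378 215 [724.09899115  75.82222155 192.94339287]
349 195 [632.65818805  88.55819117 187.1305611 ]
w [637.47641131 109.8497417  165.91906488] 137.20366
w [636.14379316 110.45016091 191.84066905] 112.48016
w [723.4194779   95.8452893  165.37654975] 137.60129
w [637.3753896  101.23739044 172.86787845] 133.28392
w [636.85770443 109.44644596 184.54533832] 119.67962
```

View pics/s5.png

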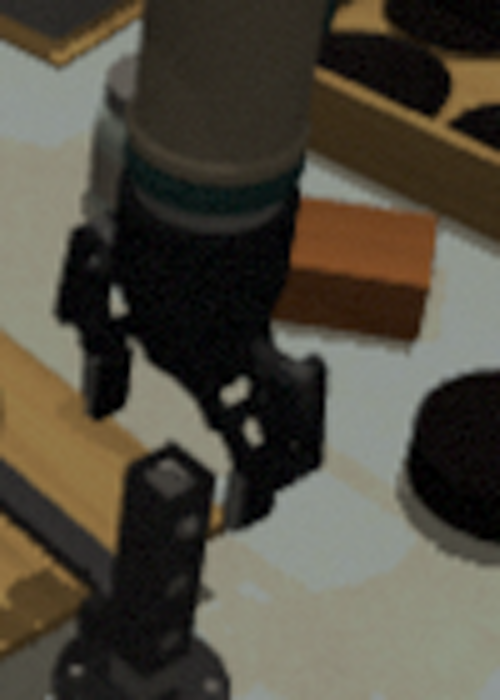

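Request:
send_rows --moves '[{"tx": 0,"ty": 0,"tz": 0.25,"rx": 0,"ry": 0,"rz": 0,"gripper": 1},{"tx": 0,"ty": 0,"tz": 0.25,"rx": 0,"ry": 0,"rz": 0,"gripper": -0.2},{"tx": 0,"ty": 0,"tz": 0.25,"rx": 0,"ry": 0,"rz": 0,"gripper": -0.2},{"tx": 0,"ty": 0,"tz": 0.25,"rx": 0,"ry": 0,"rz": 0,"gripper": -0.2},{"tx": 0,"ty": 0,"tz": 0.25,"rx": 0,"ry": 0,"rz": 0,"gripper": -0.2},{"tx": 0,"ty": 0,"tz": 0.25,"rx": 0,"ry": 0,"rz": 0,"gripper": -0.2}]'

```text
t: 4.88
tcp_pos: [678.4, 91.6, 158.4]
orientation: [0.761, 0.649, 0.0, -0.002]
wrist_force: [0.4, -1.0, 0.5]
width: 34.2
```

```bash
python3 - <<'E'
from h import *
sc=get_image("scene");w=get_image("wrist");s=sense();print(s["tcp_pos"],s["width"],s["t"])
save(sc,"s6.png",(330,120,430,260),5);save(w,"w6.png",s=1.4)
C=cloud(sc)
m=(abs(C[...,0]-679)<75)&(abs(C[...,1]-92)<60)&(C[...,2]>100)&(C[...,2]<290)
for lo in range(150,260,5):
    k=m&(C[...,2]>=lo)&(C[...,2]<lo+5); P=C[k]
    if len(P): print(lo,len(P),P.min(0).round(),P.max(0).round())
E
```

```text
[678.54536671  91.61979136 158.72841004] 34.18542770174885 4.975
150 60 [659.  75. 150.] [693. 108. 155.]
155 33 [659.  74. 155.] [694. 107. 159.]
190 1 [698.  84. 194.] [698.  84. 194.]
195 16 [655.  77. 196.] [699. 107. 200.]
200 28 [651.  78. 200.] [705. 103. 205.]
205 31 [644.  76. 205.] [707. 105. 210.]
210 33 [647.  77. 210.] [707. 105. 215.]
215 32 [647.  77. 215.] [707. 103. 220.]
220 33 [646.  76. 220.] [706. 101. 225.]
225 29 [645.  76. 225.] [706. 105. 230.]
230 32 [652.  77. 230.] [707. 105. 235.]
235 25 [635.  74. 236.] [717. 106. 240.]
240 56 [628.  72. 240.] [725. 106. 245.]
245 81 [627.  69. 245.] [728. 109. 250.]
250 62 [622.  71. 250.] [729. 107. 255.]
255 46 [626.  70. 255.] [731. 109. 260.]
```

View pics/s6.png

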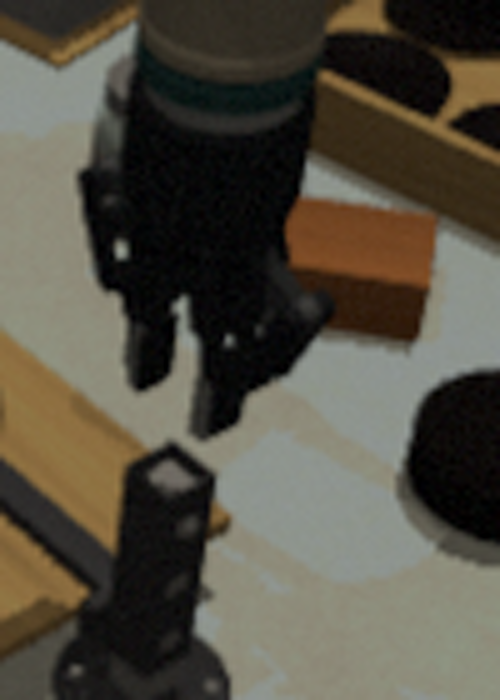

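View pics/w6.png

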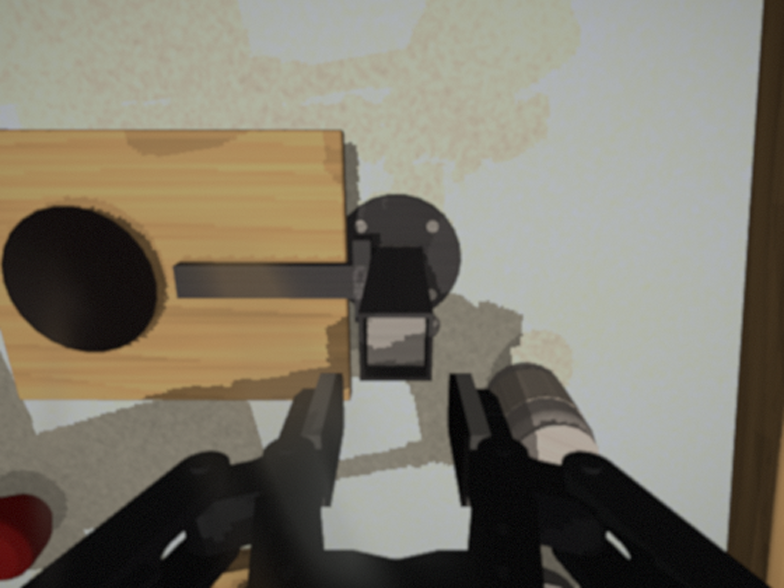

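Request:
send_rows --moves '[{"tx": 0,"ty": 0,"tz": 0,"rx": 0,"ry": 0,"rz": 0,"gripper": 0.8},{"tx": 0,"ty": 0,"tz": 0,"rx": 0,"ry": 0,"rz": 0,"gripper": 0.8},{"tx": 0,"ty": 0,"tz": 0,"rx": 0,"ry": 0,"rz": 0,"gripper": 0.8},{"tx": 0,"ty": 0,"tz": -0.2,"rx": 0,"ry": 0,"rz": 0,"gripper": 0.8},{"tx": 0,"ty": 0,"tz": -0.38,"rx": 0,"ry": 0,"rz": 0,"gripper": 0.8},{"tx": 0,"ty": 0,"tz": -0.42,"rx": 0,"ry": 0,"rz": 0,"gripper": 0.8},{"tx": 0,"ty": 0,"tz": -0.42,"rx": 0,"ry": 0,"rz": 0,"gripper": 0.8},{"tx": 0,"ty": 0,"tz": -0.42,"rx": 0,"ry": 0,"rz": 0,"gripper": 0.8},{"tx": 0,"ty": 0,"tz": -0.42,"rx": 0,"ry": 0,"rz": 0,"gripper": 0.8}]'

```text
t: 6.1
tcp_pos: [679.6, 91.7, 76.4]
orientation: [0.761, 0.649, 0.002, -0.001]
wrist_force: [-0.3, 0.6, -0.6]
width: 76.7
```

```bash
python3 - <<'E'
from h import *
sc=get_image("scene");w=get_image("wrist");s=sense();print(s["tcp_pos"],s["width"],s["t"],s["wrist_force"])
save(sc,"s7.png",(330,150,430,260),6);save(w,"w7.png",s=1.4)
E
```

```text
[679.14821565  91.6179459   75.84392939] 76.8187436285986 6.2 [-0.07772733  0.25856069 -0.06479323]
```

View pics/s7.png

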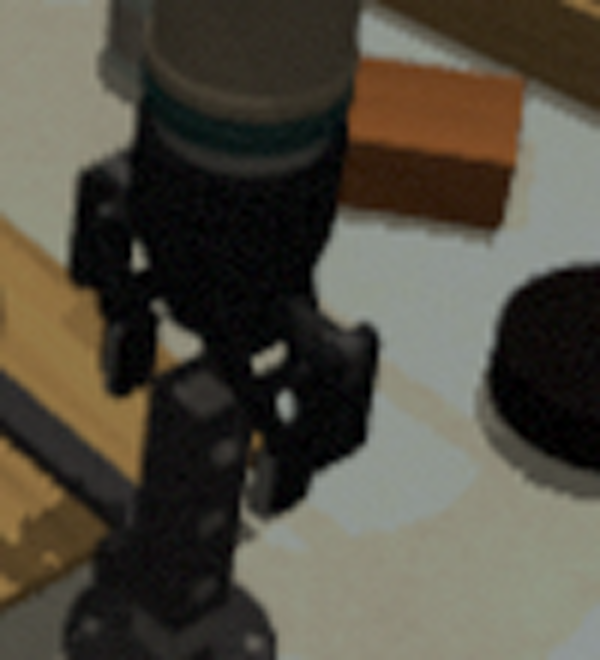

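View pics/w7.png

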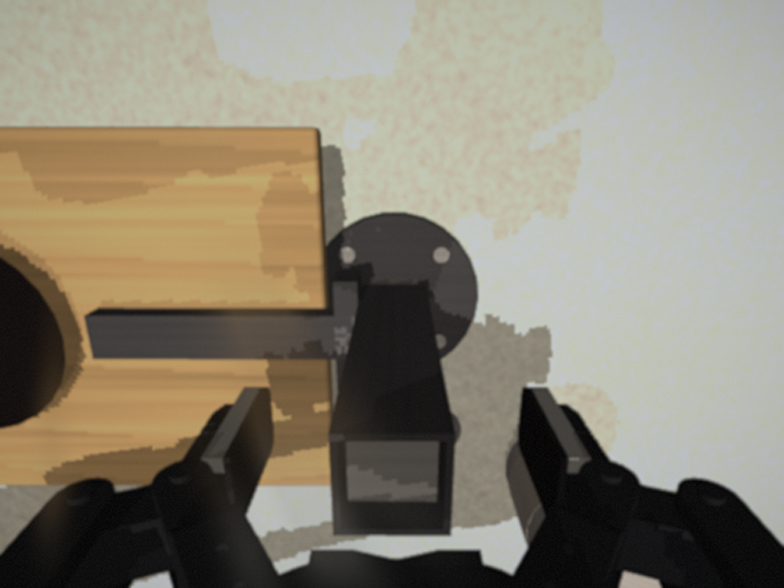

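Request:
send_rows --moves '[{"tx": -0.003,"ty": 0,"tz": -0.002,"rx": 0,"ry": 0,"rz": 0,"gripper": 0},{"tx": -0.003,"ty": 0,"tz": -0.002,"rx": 0,"ry": 0,"rz": 0,"gripper": 0},{"tx": -0.003,"ty": 0,"tz": -0.002,"rx": 0,"ry": 0,"rz": 0,"gripper": 0},{"tx": -0.003,"ty": 0,"tz": -0.002,"rx": 0,"ry": 0,"rz": 0,"gripper": 0}]' --squeeze 30

```text
t: 6.7
tcp_pos: [678.5, 91.6, 75.4]
orientation: [0.761, 0.649, 0.001, -0.002]
wrist_force: [0.4, -0.0, 0.3]
width: 42.7
```

```bash
python3 - <<'E'
from h import *
sc=get_image("scene");w=get_image("wrist");s=sense();print(s["tcp_pos"],s["width"],s["t"],s["wrist_force"])
save(sc,"s8.png",(330,150,430,260),6);save(w,"w8.png",s=1.4)
x=np.array([np.cos(np.radians(-9)),np.sin(np.radians(-9)),0])
def proj(im,X):
    c=np.array(im["R"])@X+im["t"];p=np.array(im["intrinsics"])@c;return p[:2]/p[2]
print((proj(sc,np.array([678.5,91.7,130])+18*x)-[330,150])*6)
E
```

```text
[678.49218325  91.623706    75.36634151] 42.89473558495402 6.8 [ 0.47265276 -0.62976702  0.69442896]
[231.07793947 456.03465529]
```

View pics/s8.png

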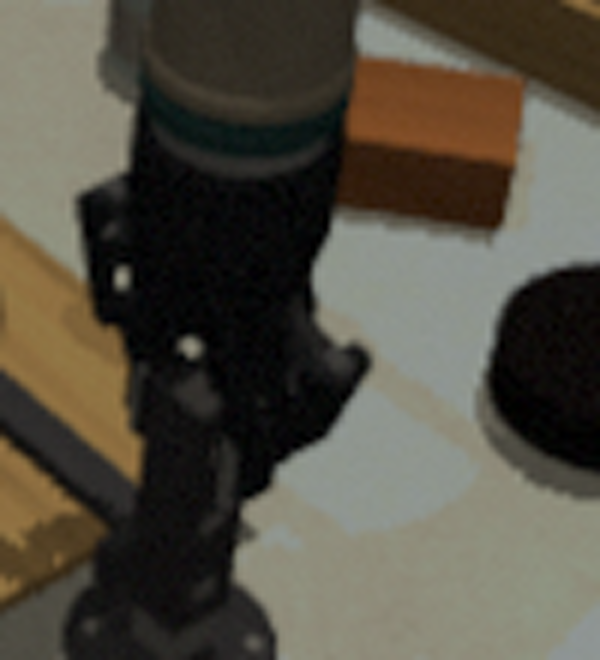

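View pics/w8.png

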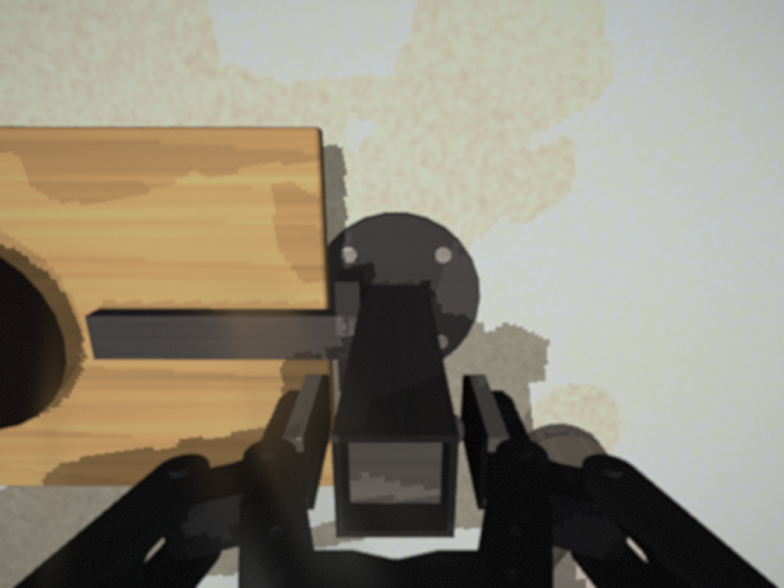

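Request:
send_rows --moves '[{"tx": 0,"ty": 0,"tz": 0,"rx": 0,"ry": 0,"rz": 0,"gripper": -0.5},{"tx": 0,"ty": 0,"tz": 0,"rx": 0,"ry": 0,"rz": 0,"gripper": -0.5},{"tx": 0,"ty": 0,"tz": 0,"rx": 0,"ry": 0,"rz": 0,"gripper": -0.5},{"tx": 0,"ty": 0,"tz": 0,"rx": 0,"ry": 0,"rz": 0,"gripper": -0.5}]' --squeeze 30

```text
t: 7.3
tcp_pos: [678.4, 91.7, 75.9]
orientation: [0.761, 0.649, 0.001, -0.002]
wrist_force: [-2.1, -0.3, 5.3]
width: 29.7
```

```bash
python3 - <<'E'
from h import *
sc=get_image("scene");w=get_image("wrist");s=sense();print(s["tcp_pos"],s["width"],s["t"],s["wrist_force"],s["wrist_torque"])
save(sc,"s9.png",(330,150,430,260),6);save(w,"w9.png",s=1.4)
E
```

```text
[678.40306812  91.65394633  75.92149879] 29.669044918667012 7.4 [-1.27649991 -0.75381436  5.47307088] [ 0.01651514  0.29265962 -0.11128012]
```

View pics/s9.png

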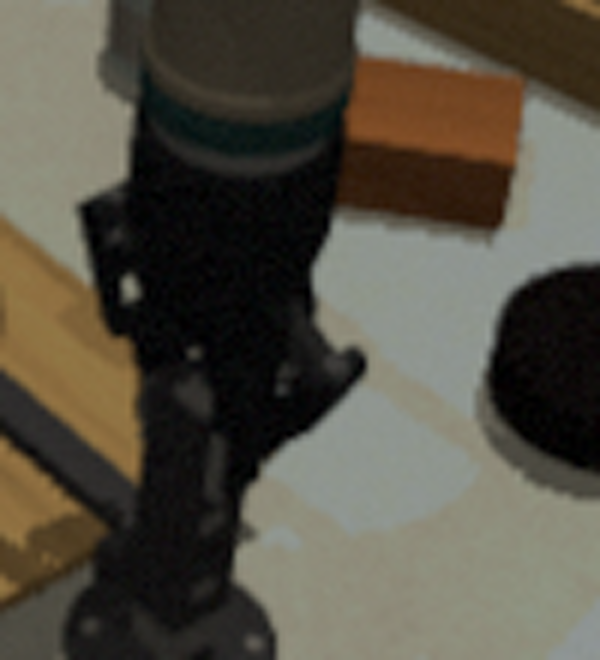

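View pics/w9.png

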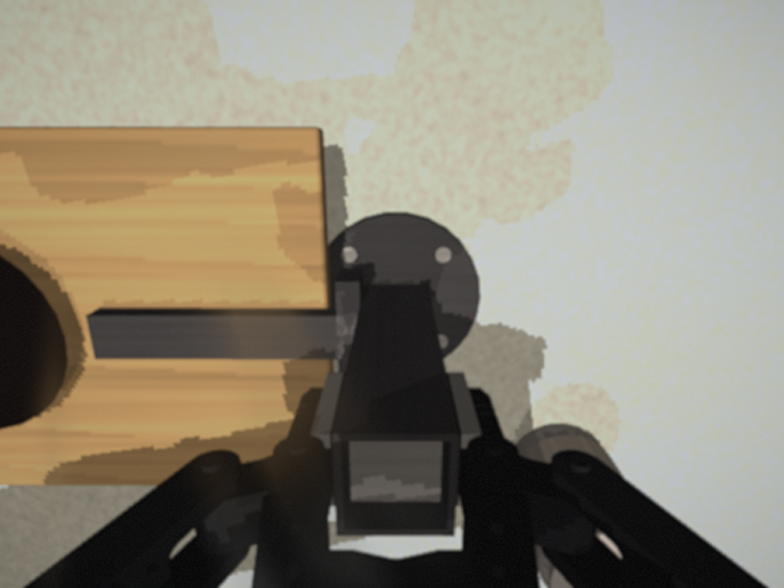

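Request:
send_rows --moves '[{"tx": 0,"ty": 0,"tz": 0.01,"rx": 0,"ry": 0,"rz": 0,"gripper": -0.5},{"tx": 0,"ty": 0,"tz": 0.02,"rx": 0,"ry": 0,"rz": 0,"gripper": -0.5},{"tx": 0,"ty": 0,"tz": 0.03,"rx": 0,"ry": 0,"rz": 0,"gripper": -0.5}]'

```text
t: 7.78
tcp_pos: [678.3, 91.7, 79.9]
orientation: [0.761, 0.649, 0.001, -0.002]
wrist_force: [4.0, 1.2, -17.1]
width: 29.7
```

Request:
send_rows --moves '[{"tx": 0,"ty": 0,"tz": 0.015,"rx": 0,"ry": 0,"rz": 0,"gripper": -0.5},{"tx": 0,"ty": 0,"tz": 0.025,"rx": 0,"ry": 0,"rz": 0,"gripper": -0.5},{"tx": 0,"ty": 0,"tz": 0.035,"rx": 0,"ry": 0,"rz": 0,"gripper": -0.5}]'

```text
t: 8.15
tcp_pos: [678.3, 91.7, 87.5]
orientation: [0.761, 0.649, 0.001, -0.002]
wrist_force: [2.9, 0.2, -9.9]
width: 29.6
```

```bash
python3 - <<'E'
from h import *
w=get_image("wrist");s=sense();print(s["tcp_pos"],s["width"],s["t"],s["wrist_force"],s["wrist_torque"])
save(w,"w10.png",s=1.4)
C=cloud(w); print(C[220,20:200:30,2].round(1),[px(w,u,110) for u in (60,150,210)])
E
```

```text
[678.33385171  91.70047575  88.09903818] 29.282567508034163 8.2 [ 2.11846063 -0.11891711 -8.27150171] [ 0.0513909  -0.52836275 -0.12052049]
[71.7 63.8 64.8 65.4 65.9 64.9] [array([567.97694283, 185.21632151,  63.39874323]), array([617.48799521, 177.26574107,  63.42599606]), array([650.34820784, 171.97227075,  62.94469598])]
```

View pics/w10.png

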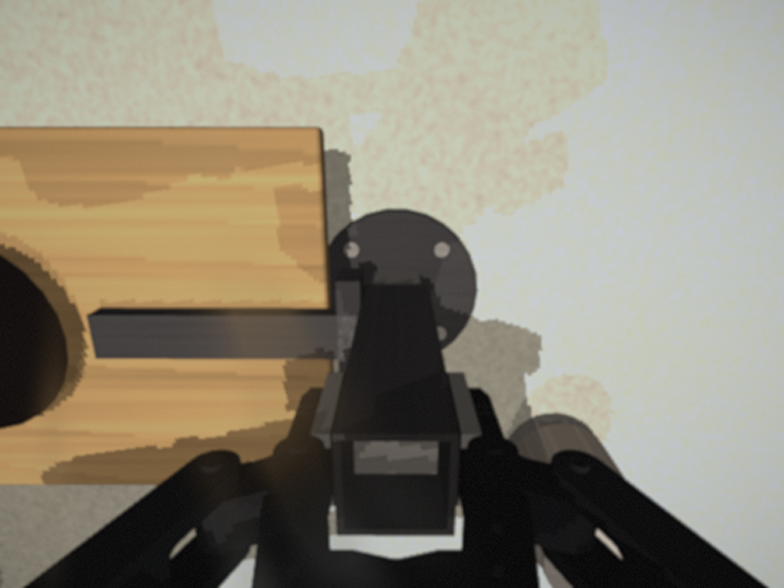

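Request:
send_rows --moves '[{"tx": 0,"ty": 0,"tz": 0.015,"rx": 0,"ry": 0,"rz": 0,"gripper": -0.5},{"tx": 0,"ty": 0,"tz": 0.03,"rx": 0,"ry": 0,"rz": 0,"gripper": -0.5},{"tx": 0,"ty": 0,"tz": 0.045,"rx": 0,"ry": 0,"rz": 0,"gripper": -0.5},{"tx": 0,"ty": 0,"tz": 0.055,"rx": 0,"ry": 0,"rz": 0,"gripper": -0.5}]'

```text
t: 8.7
tcp_pos: [678.3, 91.7, 99.5]
orientation: [0.761, 0.649, 0.001, -0.002]
wrist_force: [2.9, 1.3, -9.3]
width: 29.6
```

Request:
send_rows --moves '[{"tx": 0,"ty": 0,"tz": 0.007,"rx": 0,"ry": 0,"rz": 0,"gripper": -0.5},{"tx": 0,"ty": 0,"tz": 0.014,"rx": 0,"ry": 0,"rz": 0,"gripper": -0.5}]'

```text
t: 8.95
tcp_pos: [678.3, 91.7, 102.4]
orientation: [0.761, 0.649, 0.001, -0.002]
wrist_force: [2.8, 1.2, -10.8]
width: 29.4
```

Request:
send_rows --moves '[{"tx": 0,"ty": 0,"tz": 0.007,"rx": 0,"ry": 0,"rz": 0,"gripper": -0.5},{"tx": 0,"ty": 0,"tz": 0.014,"rx": 0,"ry": 0,"rz": 0,"gripper": -0.5}]'

```text
t: 9.2
tcp_pos: [678.3, 91.6, 105.2]
orientation: [0.761, 0.649, 0.001, -0.002]
wrist_force: [2.5, 0.2, -10.2]
width: 29.6
```

Request:
send_rows --moves '[{"tx": 0,"ty": 0,"tz": 0.007,"rx": 0,"ry": 0,"rz": 0,"gripper": -0.5},{"tx": 0,"ty": 0,"tz": 0.014,"rx": 0,"ry": 0,"rz": 0,"gripper": -0.5}]'

```text
t: 9.45
tcp_pos: [678.3, 91.7, 108.2]
orientation: [0.761, 0.649, 0.001, -0.002]
wrist_force: [1.9, 0.7, -9.6]
width: 29.8
```

Request:
send_rows --moves '[{"tx": 0,"ty": 0,"tz": 0.005,"rx": 0,"ry": 0,"rz": 0,"gripper": -0.5},{"tx": 0,"ty": 0,"tz": 0.01,"rx": 0,"ry": 0,"rz": 0,"gripper": -0.5}]'

```text
t: 9.7
tcp_pos: [678.4, 91.7, 110.5]
orientation: [0.761, 0.649, 0.001, -0.002]
wrist_force: [1.7, 0.9, -7.3]
width: 29.6
```

Request:
send_rows --moves '[{"tx": 0,"ty": 0,"tz": 0.005,"rx": 0,"ry": 0,"rz": 0,"gripper": -0.5},{"tx": 0,"ty": 0,"tz": 0.01,"rx": 0,"ry": 0,"rz": 0,"gripper": -0.5}]'

```text
t: 9.95
tcp_pos: [678.4, 91.7, 113.9]
orientation: [0.761, 0.649, 0.001, -0.002]
wrist_force: [-0.6, -0.3, 0.3]
width: 29.8
```

```bash
python3 - <<'E'
from h import *
sc=get_image("scene");w=get_image("wrist");s=sense();print(s["tcp_pos"],s["width"],s["t"],s["wrist_force"],s["wrist_torque"])
save(w,"w11.png",s=1.4);save(sc,"s11.png",(330,150,430,260),6)
print([px(w,u,110) for u in (60,150,210)])
E
```

```text
[678.40351303  91.66638455 114.35593847] 29.387494278226573 10.05 [-1.20479919 -0.19494125  2.78554654] [-0.006035    0.17727444 -0.08503058]
[array([569.7968824 , 185.03741429,  92.75373548]), array([617.5986238 , 177.26999505,  90.07233085]), array([650.49643484, 171.97796015,  89.84218507])]
```

View pics/w11.png

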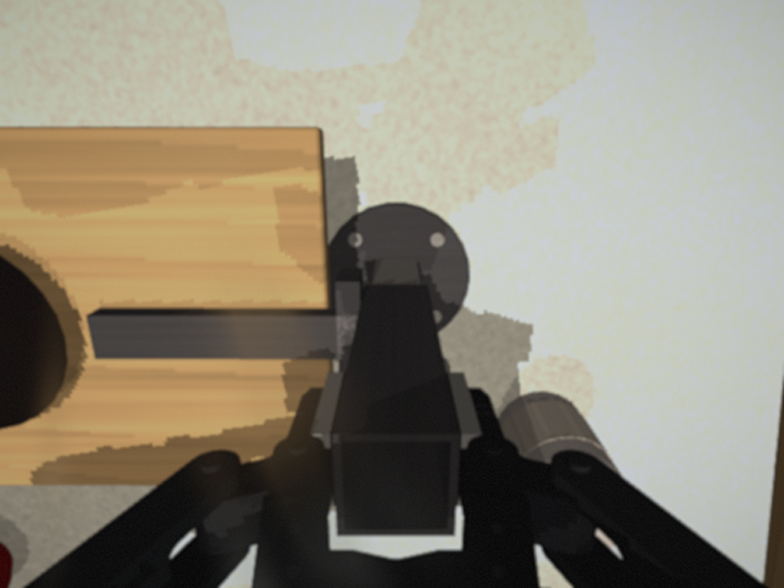

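View pics/s11.png

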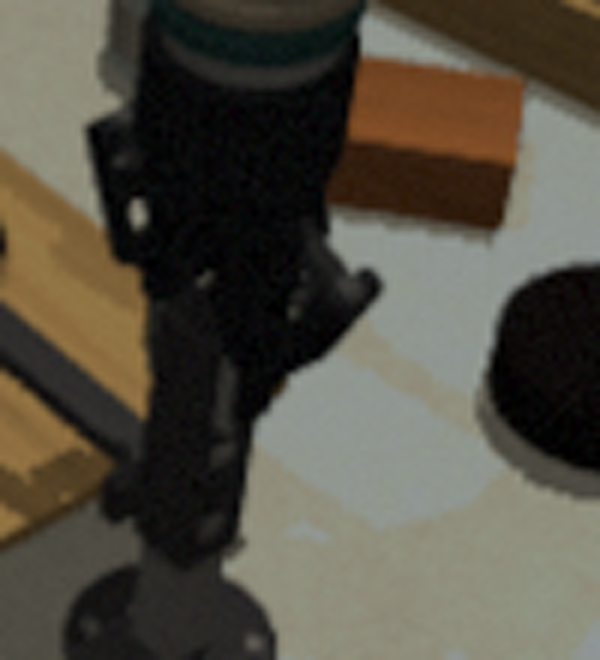

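Request:
send_rows --moves '[{"tx": 0,"ty": 0,"tz": 0,"rx": 0,"ry": 0,"rz": 0,"gripper": -0.5},{"tx": 0,"ty": 0,"tz": 0,"rx": 0,"ry": 0,"rz": 0,"gripper": -0.5}]'

```text
t: 10.3
tcp_pos: [678.4, 91.7, 114.8]
orientation: [0.761, 0.649, 0.002, -0.001]
wrist_force: [0.7, -0.3, -0.4]
width: 29.3
```

```bash
python3 - <<'E'
from h import *
sc=get_image("scene");s=sense();print(s["tcp_pos"],s["width"],s["t"],s["wrist_force"],s["wrist_torque"])
save(sc,"s12.png",(345,205,385,250),14)
f=sc["frame"][205:250,345:385].astype(float); f=np.clip((f/f.max())**.5*255,0,255).astype(np.uint8)
cv2.imwrite("pics/s12b.png",cv2.resize(f[...,::-1],None,fx=14,fy=14,interpolation=cv2.INTER_CUBIC))
x=np.array([np.cos(np.radians(-9)),np.sin(np.radians(-9)),0])
def proj(im,X):
    c=np.array(im["R"])@X+im["t"];p=np.array(im["intrinsics"])@c;return p[:2]/p[2]
for z in (130,110,150):
  for o in (15,20): print(z,o,(proj(sc,np.array([678.5,91.7,z])+o*x)-[345,205])*14)
E
```

```text
[678.42247139  91.68476313 114.79490977] 29.57625625366124 10.35 [ 0.59933028 -0.17596846 -0.10139279] [ 0.04280847  0.04249572 -0.07271901]
130 15 [316.67313566 283.82725465]
130 20 [337.54388547 300.93535424]
110 15 [304.38518289 367.9310266 ]
110 20 [324.96582665 385.05650958]
150 15 [329.2702599  197.60738673]
150 20 [350.43929415 214.69178573]
```

View pics/s12b.png

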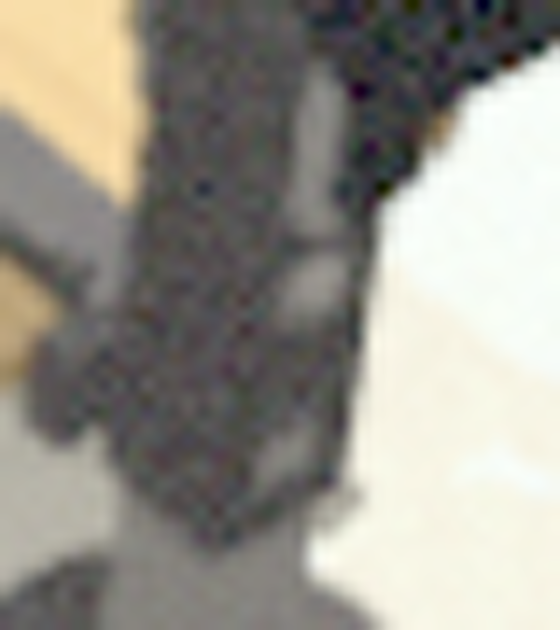

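Request:
send_rows --moves '[{"tx": 0,"ty": 0,"tz": 0,"rx": 0,"ry": 0,"rz": 0,"gripper": 0.4},{"tx": 0,"ty": 0,"tz": 0,"rx": 0,"ry": 0,"rz": 0,"gripper": 0.4},{"tx": 0,"ty": 0,"tz": 0,"rx": 0,"ry": 0,"rz": 0,"gripper": 0.4}]'

```text
t: 10.72
tcp_pos: [678.4, 91.7, 114.9]
orientation: [0.761, 0.649, 0.001, -0.001]
wrist_force: [-0.2, 0.2, 0.3]
width: 59.5
```

```bash
python3 - <<'E'
from h import *
sc=get_image("scene");w=get_image("wrist");s=sense();print(s["tcp_pos"],s["width"],s["t"],s["wrist_force"])
save(w,"w13.png",s=1.4)
print([px(w,u,110) for u in (60,150,210)])
f=sc["frame"][205:250,345:385].astype(float); f=np.clip((f/f.max())**.5*255,0,255).astype(np.uint8)
cv2.imwrite("pics/s13b.png",cv2.resize(f[...,::-1],None,fx=14,fy=14,interpolation=cv2.INTER_CUBIC))
E
```

```text
[678.38840158  91.69066448 114.82065772] 60.06769927846848 10.825 [-0.24248919 -0.16782595 -0.33249428]
[array([567.9363606 , 185.21781244,  90.17925255]), array([617.88447164, 177.23423604,  91.31856408]), array([650.38925008, 171.96129081,  89.72268393])]
```

View pics/s13b.png

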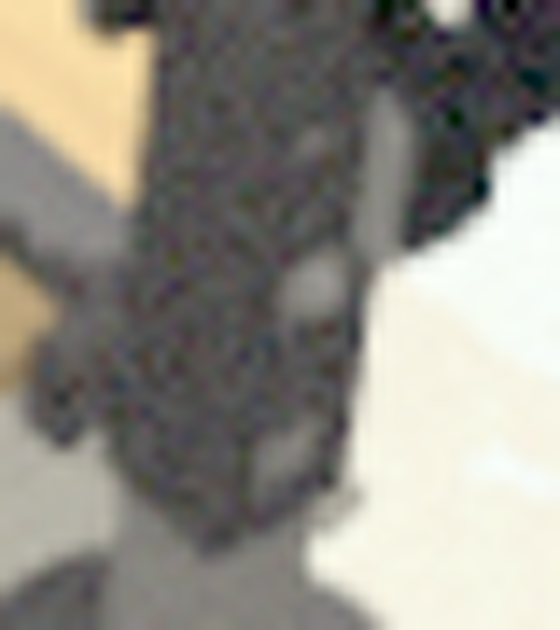

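View pics/w13.png

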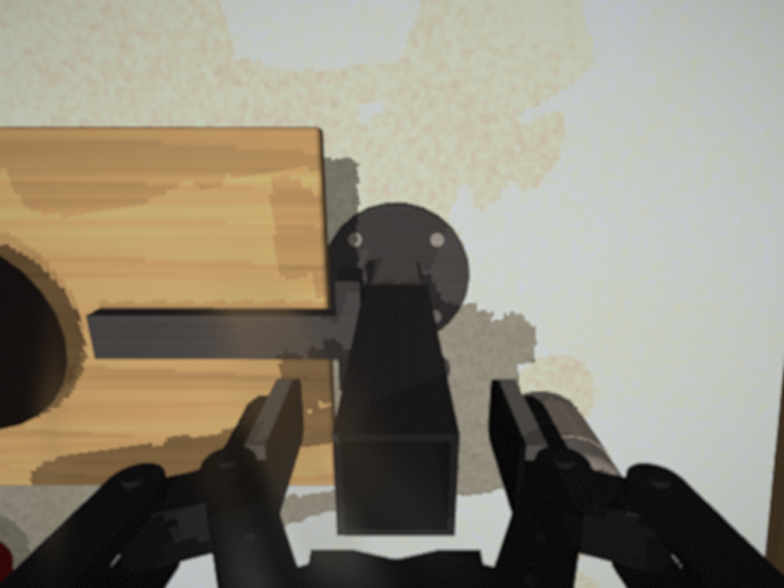

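Request:
send_rows --moves '[{"tx": 0,"ty": 0,"tz": 0.2,"rx": 0,"ry": 0,"rz": 0,"gripper": 0.4},{"tx": 0,"ty": 0,"tz": 0.45,"rx": 0,"ry": 0,"rz": 0,"gripper": 0.4},{"tx": 0,"ty": 0,"tz": 0.65,"rx": 0,"ry": 0,"rz": 0,"gripper": 0.4},{"tx": 0,"ty": 0,"tz": 0.65,"rx": 0,"ry": 0,"rz": 0,"gripper": 0.4}]'

```text
t: 11.32
tcp_pos: [680.5, 91.8, 249.4]
orientation: [0.761, 0.649, 0.005, 0.001]
wrist_force: [0.1, 0.5, -0.4]
width: 59.9
```

```bash
python3 - <<'E'
from h import *
import pickle
d=pickle.load(open("d.pkl","rb"));t=d["top"];C=cloud(t);F=t["frame"].astype(int)
m=(F[...,0]>2*F[...,1]+20)&(C[...,1]<-60)&(C[...,1]>-190)&(C[...,0]>300)&(C[...,2]>10)
P=C[m];print("red",P.min(0),P.max(0))
m=(F[...,2]>1.5*F[...,0])&(C[...,2]>10)&(C[...,0]>300)&(C[...,0]<450)
P=C[m];print("blue",P.min(0),P.max(0))
print("spat",[px(t,u,v).round(1) for u,v in [(405,190),(400,195),(408,200),(420,160),(438,140)]])
w=get_image("wrist");top=get_image("top");save(w,"w14.png",s=1.4);save(top,"t14.png",(180,80,440,290),3);s=sense();print(s["tcp_pos"],s["t"])
x=cloud(top)
E
```

```text
red [ 308.22835309 -105.49529368   37.18976712] [360.05471469 -60.58680019  59.97606182]
blue [ 300.01948717 -207.35636775   10.92111039] [ 422.82345939  733.45713426 1220.41719484]
spat [array([ 552.2, -357.5,    5.3]), array([ 537.8, -343.9,    2.7]), array([ 524.2, -367.8,    0. ]), array([ 641.1, -402.4,    0. ]), array([ 696.2, -447.5,   19.6])]
[678.15140214  91.66398118 244.65294207] 11.425
```

View pics/t14.png

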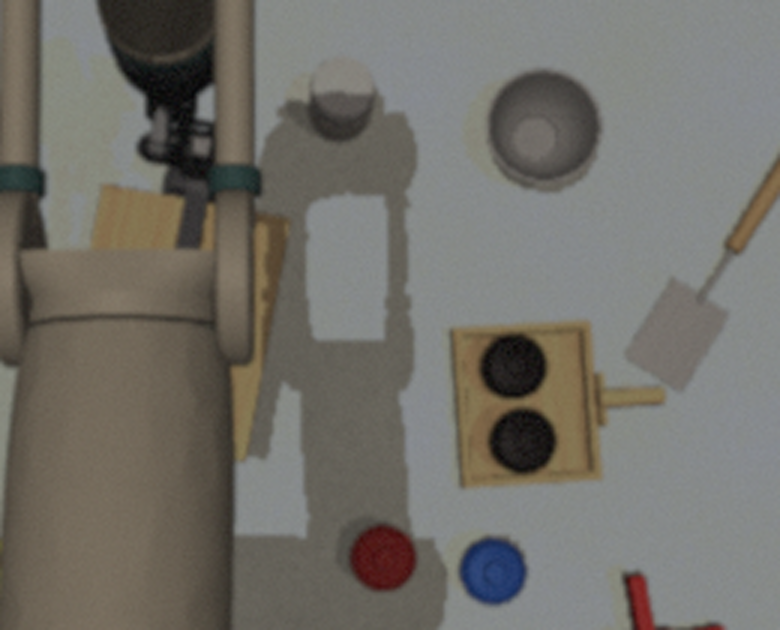

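View pics/w14.png

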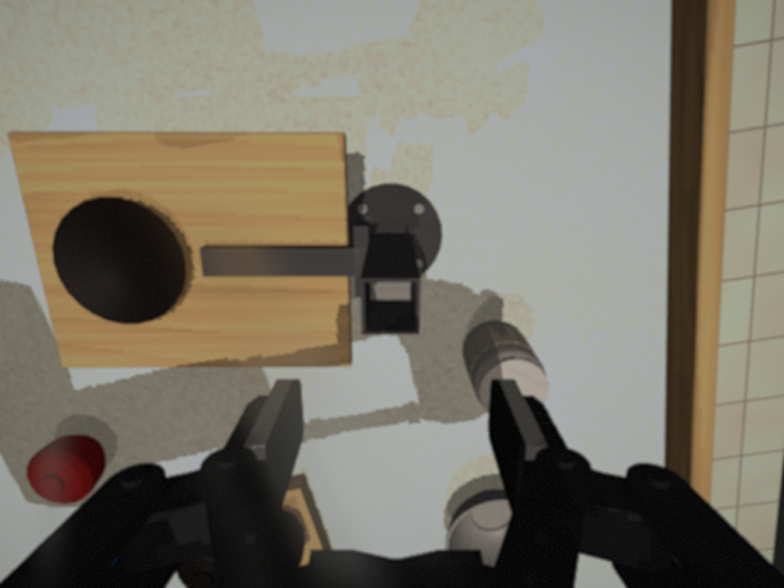

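Request:
send_rows --moves '[{"tx": -0.48,"ty": -0.95,"tz": 0,"rx": 0,"ry": 0,"rz": 0.303,"gripper": 0.1},{"tx": -0.48,"ty": -0.95,"tz": 0,"rx": 0,"ry": 0,"rz": 0.303,"gripper": 0.1},{"tx": -0.48,"ty": -0.95,"tz": 0,"rx": 0,"ry": 0,"rz": 0.303,"gripper": 0.1},{"tx": -0.48,"ty": -0.95,"tz": 0,"rx": 0,"ry": 0,"rz": 0.303,"gripper": 0.1},{"tx": -0.48,"ty": -0.95,"tz": 0,"rx": 0,"ry": 0,"rz": 0.303,"gripper": 0.1}]'

```text
t: 12.05
tcp_pos: [580.4, -99.7, 242.8]
orientation: [0.68, 0.733, 0.0, -0.003]
wrist_force: [-0.3, 0.3, 0.0]
width: 47.0
```

Request:
send_rows --moves '[{"tx": -0.48,"ty": -1.0,"tz": 0,"rx": 0.554,"ry": 0.044,"rz": 0,"gripper": 0.1},{"tx": -0.48,"ty": -1.0,"tz": 0,"rx": 0.554,"ry": 0.044,"rz": 0,"gripper": 0.1},{"tx": -0.48,"ty": -1.0,"tz": 0,"rx": 0.554,"ry": 0.044,"rz": 0,"gripper": 0.1},{"tx": -0.48,"ty": -1.0,"tz": 0,"rx": 0.554,"ry": 0.044,"rz": 0,"gripper": 0.1},{"tx": -0.48,"ty": -1.0,"tz": 0,"rx": 0.554,"ry": 0.044,"rz": 0,"gripper": 0.1},{"tx": -0.48,"ty": -1.0,"tz": 0,"rx": 0.554,"ry": 0.044,"rz": 0,"gripper": 0.1}]'

```text
t: 12.8
tcp_pos: [485.2, -298.2, 242.2]
orientation: [0.662, 0.716, 0.148, -0.163]
wrist_force: [0.3, 0.2, 0.0]
width: 46.7
```

```bash
python3 - <<'E'
from h import *
from scipy.spatial.transform import Rotation as Ro
w=get_image("wrist");top=get_image("top");sc=get_image("scene");save(w,"w15.png",s=1.4);save(top,"t15.png",(180,80,440,290),3);save(sc,"s15.png",s=1.4);s=sense();print(s["tcp_pos"],s["t"],s["qpos"])
print(Ro.from_quat(s["orientation"]).as_matrix().round(3))
E
```

```text
[ 485.1972819  -297.80249317  243.05267546] 12.95 [-0.85320113  0.44106377  1.2298656   0.2627154   1.82794811 -0.91153286]
[[-0.071  0.997 -0.039]
 [ 0.901  0.08   0.426]
 [ 0.428 -0.005 -0.904]]
```

View pics/s15.png

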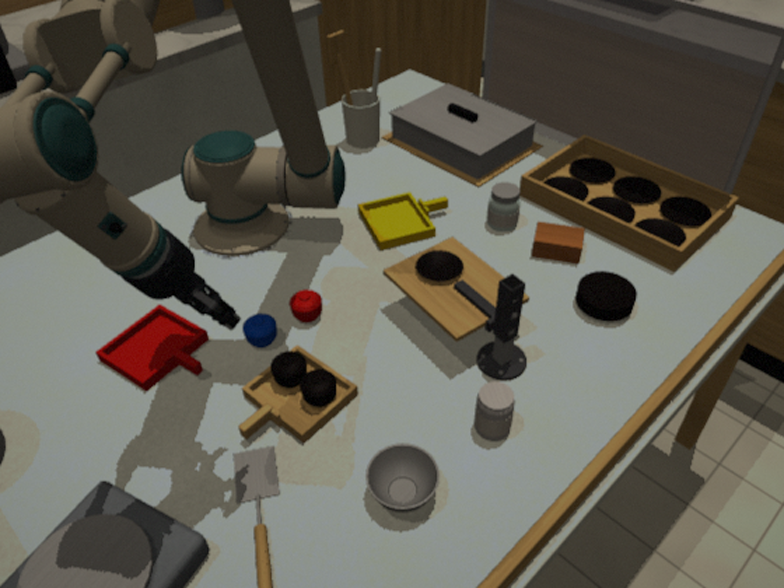

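View pics/w15.png

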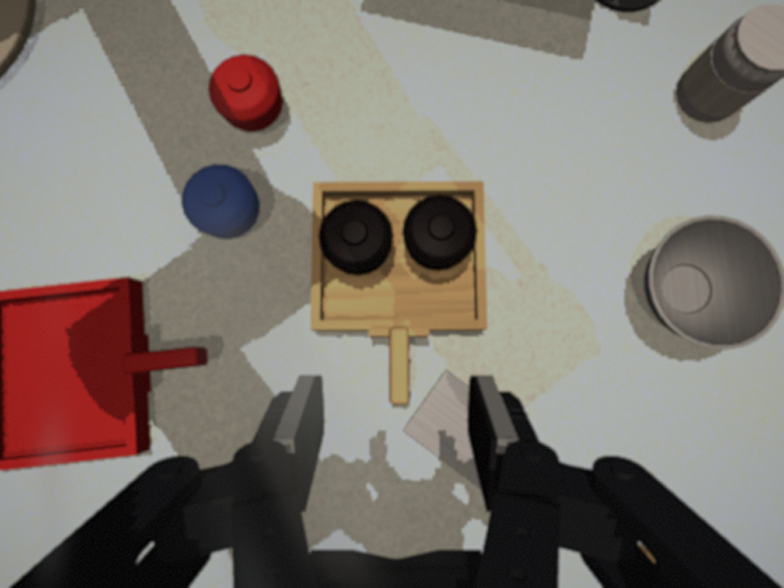

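```bash
python3 - <<'E'
from h import *
from scipy.spatial.transform import Rotation as Ro
sc=get_image("scene");s=sense();C=cloud(sc);R=Ro.from_quat(s["orientation"]).as_matrix();t=s["tcp_pos"]
L=(C-t)@R
m=(abs(L[...,0])<60)&(abs(L[...,1])<80)&(L[...,2]>-150)&(L[...,2]<60)&(C[...,2]>80)
for lo in range(-120,40,6):
    k=m&(L[...,2]>=lo)&(L[...,2]<lo+6);P=L[k]
    if len(P):print(lo,len(P),P.min(0).round(),P.max(0).round())
print(t,s["width"])
w=get_image("wrist");D=cloud(w)
for u,v in[(310,385),(285,435),(482,385),(510,435)]: print(((D[int(v/1.4),int(u/1.4)]-t)@R).round())
print(ray(w,399/1.4,402/1.4,40),ray(w,399/1.4,328/1.4,40), [ray(w,a/1.4,b/1.4,24).round(1) for a,b in[(313,183),(483,181),(486,330),(312,330)]])
E
```

```text
-120 51 [ -16.   15. -120.] [  18.   62. -114.]
-114 59 [ -16.   20. -114.] [  17.   62. -108.]
-108 42 [ -15.   15. -108.] [  17.   59. -102.]
-102 9 [ -11.   52. -101.] [ 12.  57. -96.]
-96 45 [-12.  33. -96.] [ 14.  56. -90.]
-90 17 [-13. -25. -90.] [ 11.  54. -85.]
-84 2 [-12. -29. -84.] [-10.  31. -79.]
-78 1 [-10. -24. -74.] [-10. -24. -74.]
-72 2 [-10. -26. -68.] [ -9. -25. -67.]
-66 21 [ -9. -27. -65.] [ 11.  38. -60.]
-60 19 [ -6. -25. -60.] [ 11.  36. -54.]
-54 25 [-10.  27. -54.] [ 11.  37. -48.]
-48 15 [-10.  27. -48.] [ 12.  35. -42.]
-42 4 [ -7.  27. -41.] [ 11.  29. -37.]
[ 485.12425335 -297.99007111  243.1789643 ] 47.19171967517221
[ 11. -25. -48.]
[ 12. -27. -74.]
[ 11.  26. -48.]
[ 11.  29. -73.]
[ 490.35866613 -335.90319949   40.        ] [ 485.676627   -276.76808305   40.        ] [array([ 400.1, -154.6,   24. ]), array([ 549.1, -141.1,   24. ]), array([ 559.3, -271.7,   24. ]), array([ 412.1, -283.4,   24. ])]
```

Request:
send_rows --moves '[{"tx": 0.005,"ty": 0,"tz": -0.3,"rx": 0,"ry": 0,"rz": 0,"gripper": 0.1},{"tx": 0.005,"ty": 0,"tz": -0.6,"rx": 0,"ry": 0,"rz": 0,"gripper": 0.1},{"tx": 0.005,"ty": 0,"tz": -0.9,"rx": 0,"ry": 0,"rz": 0,"gripper": 0.1},{"tx": 0.005,"ty": 0,"tz": -1,"rx": 0,"ry": 0,"rz": 0,"gripper": 0.1},{"tx": 0.005,"ty": 0,"tz": -1,"rx": 0,"ry": 0,"rz": 0,"gripper": 0.1},{"tx": 0.005,"ty": 0,"tz": -1,"rx": 0,"ry": 0,"rz": 0,"gripper": 0.1},{"tx": 0.005,"ty": 0,"tz": -1,"rx": 0,"ry": 0,"rz": 0,"gripper": 0.1}]'

```text
t: 13.92
tcp_pos: [486.9, -298.9, 44.8]
orientation: [0.662, 0.717, 0.147, -0.161]
wrist_force: [0.4, 0.4, -0.5]
width: 47.1
```

```bash
python3 - <<'E'
from h import *
w=get_image("wrist");sc=get_image("scene");save(w,"w16.png",s=1.4);save(sc,"s16.png",(130,200,270,340),5);s=sense();print(s["tcp_pos"],s["t"],s["width"])
E
```

```text
[ 486.59150983 -298.78031475   44.45187394] 14.025 46.994012606095524
```

View pics/s16.png

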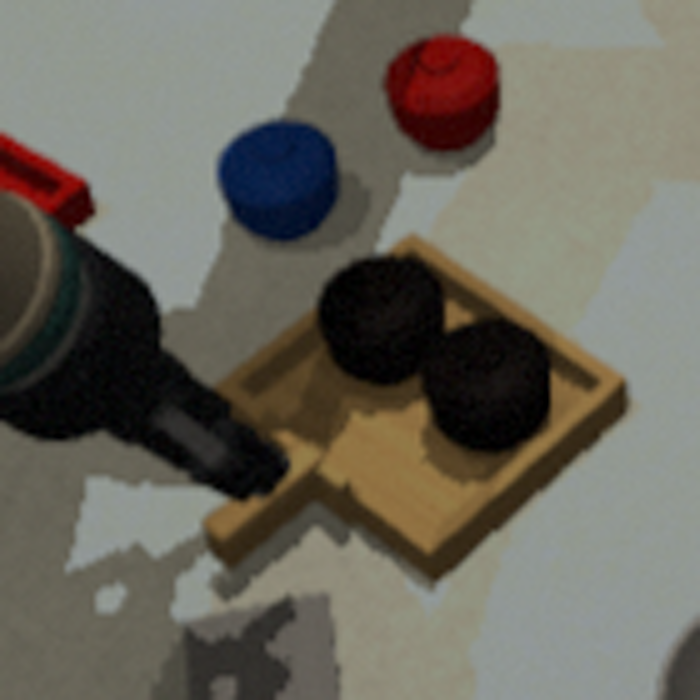

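View pics/w16.png

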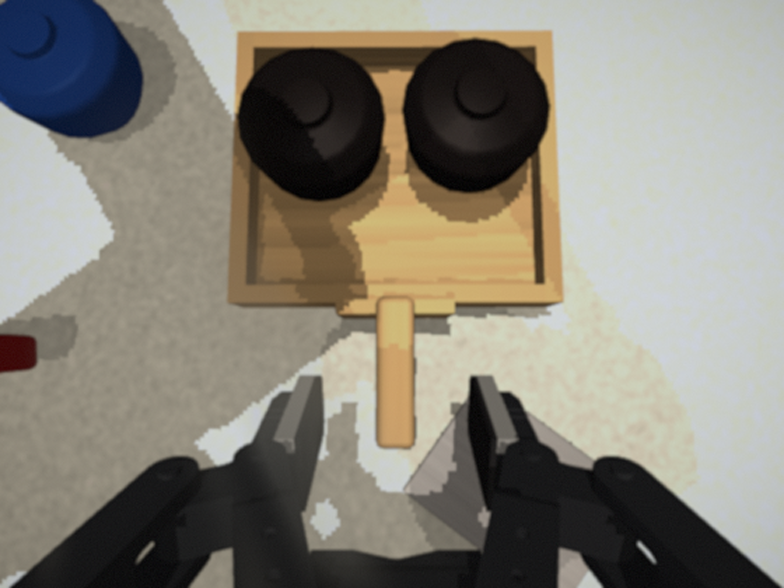

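Request:
send_rows --moves '[{"tx": 0,"ty": 0.004,"tz": -0.15,"rx": 0,"ry": 0,"rz": 0,"gripper": 0.1},{"tx": 0,"ty": 0.004,"tz": -0.27,"rx": 0,"ry": 0,"rz": 0,"gripper": 0.1},{"tx": 0,"ty": 0.004,"tz": -0.3,"rx": 0,"ry": 0,"rz": 0,"gripper": 0.1},{"tx": 0,"ty": 0.004,"tz": -0.3,"rx": 0,"ry": 0,"rz": 0,"gripper": 0.1},{"tx": 0,"ty": 0.004,"tz": -0.3,"rx": 0,"ry": 0,"rz": 0,"gripper": 0.1}]'

```text
t: 14.65
tcp_pos: [487.2, -298.6, -14.5]
orientation: [0.662, 0.717, 0.147, -0.16]
wrist_force: [0.2, 0.1, 0.0]
width: 47.2
```

```bash
python3 - <<'E'
from h import *
w=get_image("wrist");sc=get_image("scene");save(w,"w17.png",s=1.4);save(sc,"s17.png",(130,230,250,340),6);s=sense();print(s["tcp_pos"],s["t"],s["width"],s["wrist_force"])
E
```

```text
[ 487.11882216 -298.46998942  -14.62189329] 14.75 46.976267959070164 [ 0.18702861  0.39417154 -0.49564012]
```

View pics/s17.png

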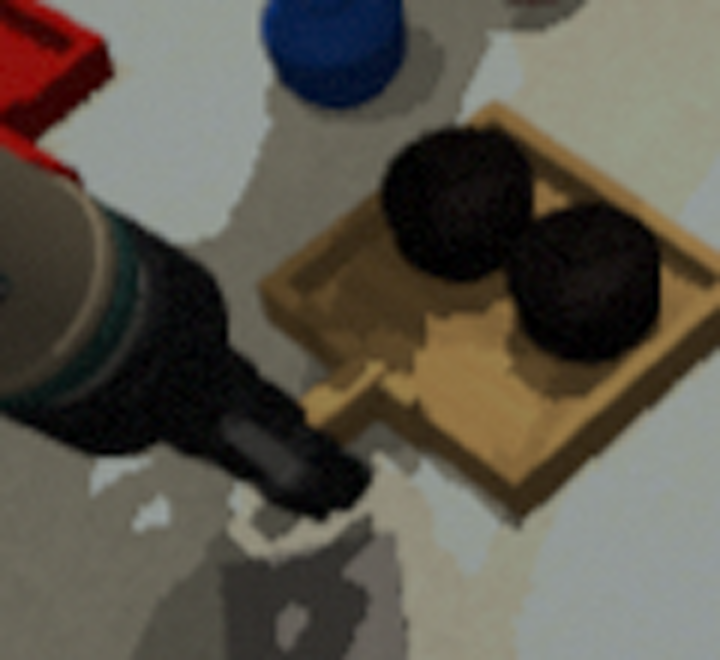

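View pics/w17.png

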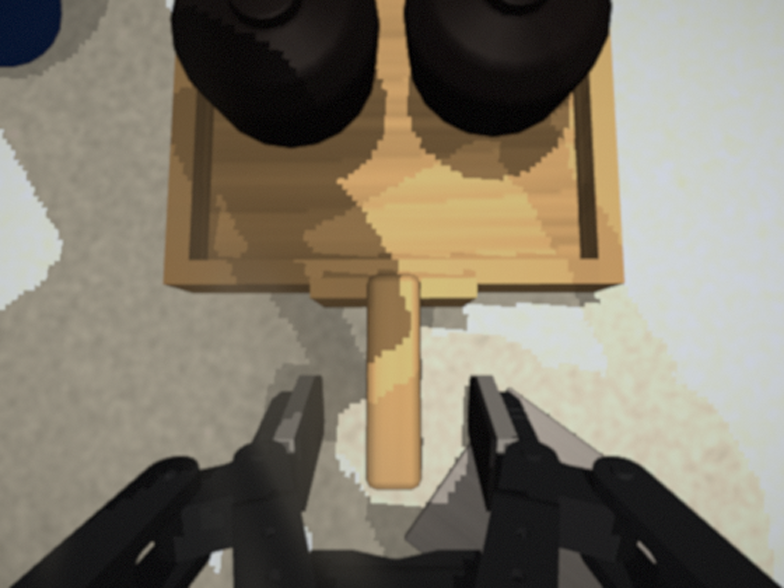

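Request:
send_rows --moves '[{"tx": -0.003,"ty": 0,"tz": 0,"rx": 0,"ry": 0,"rz": 0,"gripper": -0.45},{"tx": -0.003,"ty": 0,"tz": 0,"rx": 0,"ry": 0,"rz": 0,"gripper": -0.45},{"tx": -0.003,"ty": 0,"tz": 0,"rx": 0,"ry": 0,"rz": 0,"gripper": -0.8},{"tx": -0.003,"ty": 0,"tz": 0,"rx": 0,"ry": 0,"rz": 0,"gripper": -0.8},{"tx": -0.003,"ty": 0,"tz": 0,"rx": 0,"ry": 0,"rz": 0,"gripper": -0.8},{"tx": -0.003,"ty": 0,"tz": 0,"rx": 0,"ry": 0,"rz": 0,"gripper": -0.8}]' --squeeze 30

```text
t: 15.5
tcp_pos: [486.6, -298.6, -14.3]
orientation: [0.662, 0.717, 0.147, -0.16]
wrist_force: [-0.7, -1.1, 3.5]
width: 15.6
```

```bash
python3 - <<'E'
from h import *
w=get_image("wrist");save(w,"w18.png",s=1.4);s=sense();print(s["tcp_pos"],s["t"],s["width"],s["wrist_force"],s["wrist_torque"])
top=get_image("top");save(top,"t18.png",(310,140,420,260),6)
E
```

```text
[ 486.58970601 -298.62209738  -14.33630087] 15.55 15.549386173775343 [ 0.20055501 -0.7406205   4.72648185] [-0.0544137   0.03045388  0.14707223]
```

View pics/w18.png

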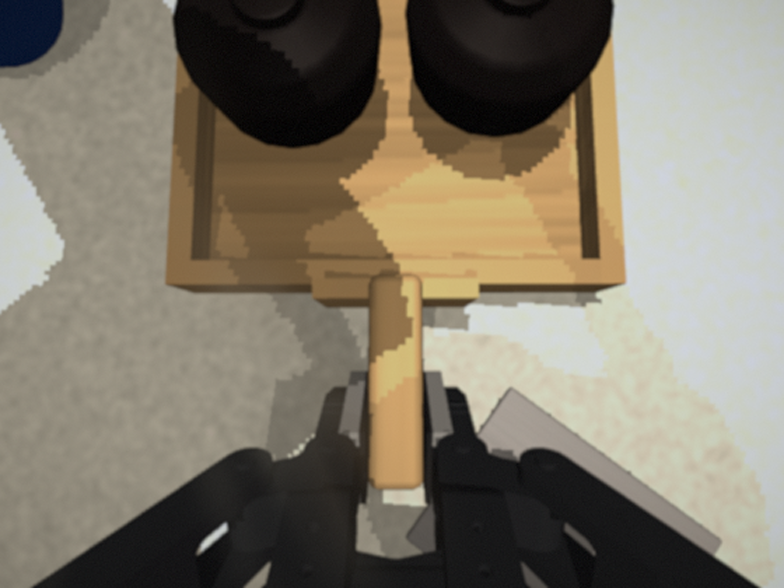

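Request:
send_rows --moves '[{"tx": 0.001,"ty": 0.016,"tz": 0,"rx": 0,"ry": 0,"rz": -0.006,"gripper": -0.8},{"tx": 0.004,"ty": 0.04,"tz": 0,"rx": 0,"ry": 0,"rz": -0.015,"gripper": -0.8},{"tx": 0.007,"ty": 0.08,"tz": 0,"rx": 0,"ry": 0,"rz": -0.03,"gripper": -0.8},{"tx": 0.01,"ty": 0.12,"tz": 0,"rx": 0,"ry": 0,"rz": -0.045,"gripper": -0.8},{"tx": 0.014,"ty": 0.16,"tz": 0,"rx": 0,"ry": 0,"rz": -0.06,"gripper": -0.8},{"tx": 0.018,"ty": 0.2,"tz": 0,"rx": 0,"ry": 0,"rz": -0.075,"gripper": -0.8},{"tx": 0.021,"ty": 0.24,"tz": 0,"rx": 0,"ry": 0,"rz": -0.09,"gripper": -0.8},{"tx": 0.025,"ty": 0.28,"tz": 0,"rx": 0,"ry": 0,"rz": -0.105,"gripper": -0.8},{"tx": 0.028,"ty": 0.32,"tz": 0,"rx": 0,"ry": 0,"rz": -0.12,"gripper": -0.8},{"tx": 0.032,"ty": 0.36,"tz": 0,"rx": 0,"ry": 0,"rz": -0.135,"gripper": -0.8},{"tx": 0.034,"ty": 0.385,"tz": 0,"rx": 0,"ry": 0,"rz": -0.146,"gripper": -0.8},{"tx": 0.035,"ty": 0.397,"tz": 0,"rx": 0,"ry": 0,"rz": -0.151,"gripper": -0.8}]'

```text
t: 17.1
tcp_pos: [493.9, -222.3, -14.5]
orientation: [0.704, 0.678, 0.154, -0.148]
wrist_force: [-3.1, -8.3, 5.4]
width: 15.1
```

```bash
python3 - <<'E'
from h import *
w=get_image("wrist");save(w,"w19.png",s=1.4);s=sense();print(s["tcp_pos"],s["t"],s["width"],s["wrist_force"],s["wrist_torque"])
top=get_image("top");save(top,"t19.png",(190,100,420,260),3.4)
E
```

```text
[ 493.87542724 -221.92060009  -14.4614035 ] 17.15 15.465778676702179 [-2.15761637 -7.06493993  4.39050565] [-0.71356028  0.23377283  0.1800278 ]
```

View pics/w19.png

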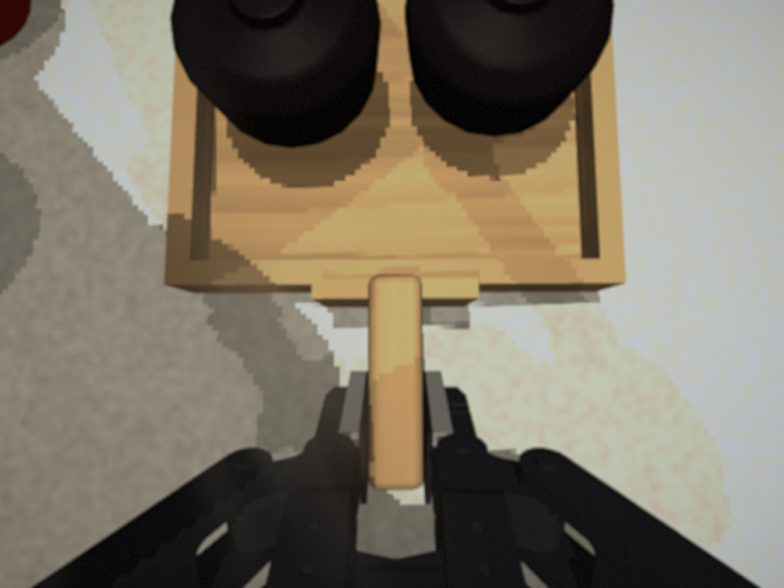

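View pics/t19.png

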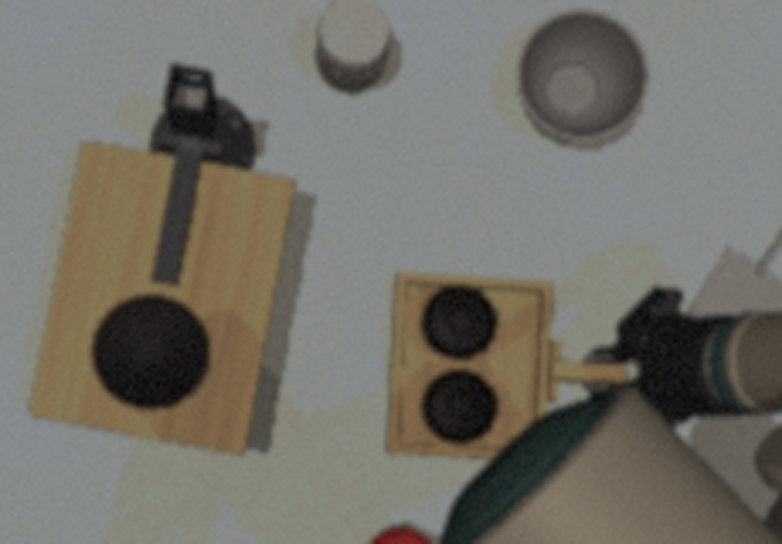

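Request:
send_rows --moves '[{"tx": 0.001,"ty": 0.016,"tz": 0,"rx": 0,"ry": 0,"rz": -0.006,"gripper": -0.8},{"tx": 0.003,"ty": 0.04,"tz": 0,"rx": 0,"ry": 0,"rz": -0.015,"gripper": -0.8},{"tx": 0.006,"ty": 0.08,"tz": 0,"rx": 0,"ry": 0,"rz": -0.03,"gripper": -0.8},{"tx": 0.01,"ty": 0.12,"tz": 0,"rx": 0,"ry": 0,"rz": -0.045,"gripper": -0.8},{"tx": 0.013,"ty": 0.16,"tz": 0,"rx": 0,"ry": 0,"rz": -0.06,"gripper": -0.8},{"tx": 0.016,"ty": 0.2,"tz": 0,"rx": 0,"ry": 0,"rz": -0.075,"gripper": -0.8},{"tx": 0.019,"ty": 0.24,"tz": 0,"rx": 0,"ry": 0,"rz": -0.09,"gripper": -0.8},{"tx": 0.022,"ty": 0.28,"tz": 0,"rx": 0,"ry": 0,"rz": -0.105,"gripper": -0.8},{"tx": 0.026,"ty": 0.32,"tz": 0,"rx": 0,"ry": 0,"rz": -0.12,"gripper": -0.8},{"tx": 0.029,"ty": 0.36,"tz": 0,"rx": 0,"ry": 0,"rz": -0.135,"gripper": -0.8},{"tx": 0.031,"ty": 0.395,"tz": 0,"rx": 0,"ry": 0,"rz": -0.148,"gripper": -0.8},{"tx": 0.032,"ty": 0.41,"tz": 0,"rx": 0,"ry": 0,"rz": -0.154,"gripper": -0.8}]'

```text
t: 18.7
tcp_pos: [501.0, -142.6, -14.6]
orientation: [0.744, 0.634, 0.162, -0.137]
wrist_force: [-3.2, -8.0, 5.1]
width: 15.6
```

```bash
python3 - <<'E'
from h import *
from scipy.spatial.transform import Rotation as Ro
w=get_image("wrist");save(w,"w20.png",s=1.4);s=sense();print(s["tcp_pos"],s["t"],s["width"],s["wrist_force"],s["wrist_torque"])
R=Ro.from_quat(s["orientation"]).as_matrix();print(np.degrees(np.arctan2(R[1,1],R[0,1])),R[:,2],s["qpos"])
top=get_image("top");save(top,"t20.png",(190,100,390,260),4)
sc=get_image("scene");save(sc,"s20.png",(190,140,400,300),3.5)
E
```

```text
[ 500.93409379 -142.11156956  -14.58994512] 18.75 15.508152517190892 [-0.67556998 -6.27334874  4.49040666] [-0.59003328  0.18278768  0.00559822]
-9.139187448651109 [ 0.06793971  0.4096004  -0.90973167] [-0.69640208  0.50300964  1.85034318  0.42356884  1.05630566 -0.7979763 ]
```

View pics/s20.png

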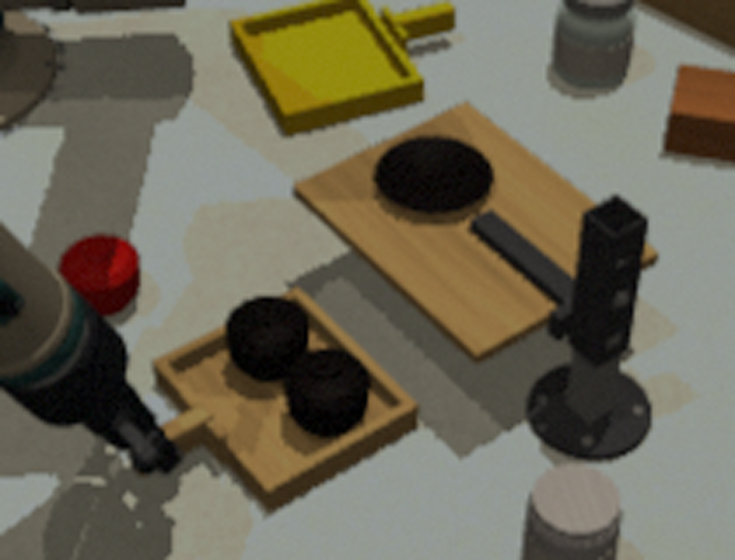

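View pics/t20.png

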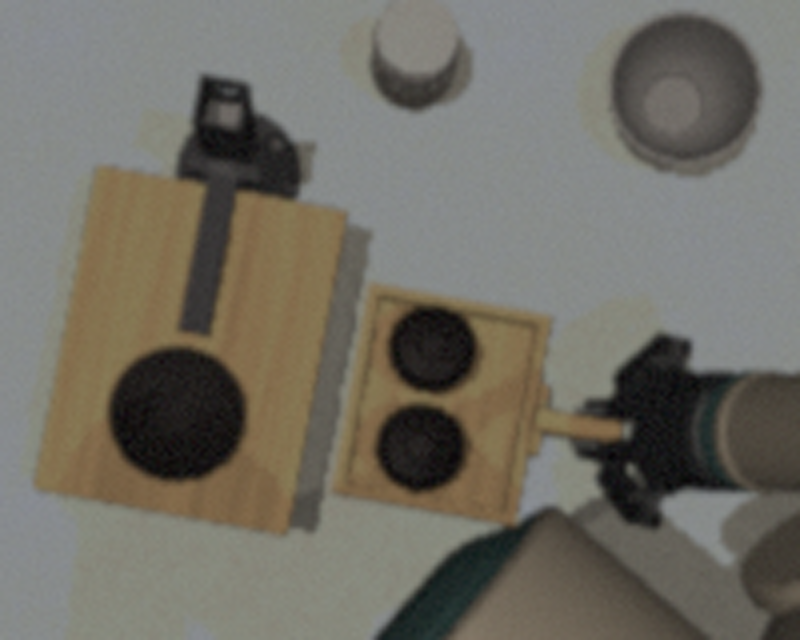

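```bash
python3 - <<'E'
from h import *
top=get_image("top");s=sense()
f=lambda L,h:np.array([ray(top,a/4+190-.5+.125,b/4+100-.5+.125,h) for a,b in L])
T=f([(372,285),(552,318),(515,525),(333,495)],24);B=f([(94,167),(349,210),(289,535),(36,489)],90)
for P in(T,B):
    x=P[0]+P[1]-P[2]-P[3];print(P.mean(0),np.degrees(np.arctan2(x[1],x[0])),np.linalg.norm(np.roll(P,-1,0)-P,axis=1))
a=np.radians(-9.05);X=np.array([np.cos(a),np.sin(a),0]);Y=np.array([-X[1],X[0],0]);e=B.mean(0)-T.mean(0);print(e,e@X,e@Y,s["tcp_pos"])
E
```

```text
[512.08072116 -57.33003445  24.        ] -9.22534988144027 [128.59532676 147.85543779 128.55212243 149.99011653]
[539.271918   112.87663269  90.        ] -8.662731185598814 [171.57975453 219.42652634 168.44929595 216.86396437]
[ 27.19119684 170.20666714  66.        ] 0.07982245008645744 172.36491624686957 [ 500.93161005 -142.0865241   -14.56742064]
```

Request:
send_rows --moves '[{"tx": 0.003,"ty": 0.016,"tz": 0,"rx": 0,"ry": 0,"rz": 0,"gripper": -0.8},{"tx": 0.007,"ty": 0.042,"tz": 0,"rx": 0,"ry": 0,"rz": 0,"gripper": -0.8},{"tx": 0.013,"ty": 0.084,"tz": 0,"rx": 0,"ry": 0,"rz": 0,"gripper": -0.8},{"tx": 0.02,"ty": 0.126,"tz": 0,"rx": 0,"ry": 0,"rz": 0,"gripper": -0.8},{"tx": 0.027,"ty": 0.168,"tz": 0,"rx": 0,"ry": 0,"rz": 0,"gripper": -0.8},{"tx": 0.033,"ty": 0.21,"tz": 0,"rx": 0,"ry": 0,"rz": 0,"gripper": -0.8},{"tx": 0.04,"ty": 0.252,"tz": 0,"rx": 0,"ry": 0,"rz": 0,"gripper": -0.8},{"tx": 0.047,"ty": 0.294,"tz": 0,"rx": 0,"ry": 0,"rz": 0,"gripper": -0.8},{"tx": 0.054,"ty": 0.336,"tz": 0,"rx": 0,"ry": 0,"rz": 0,"gripper": -0.8},{"tx": 0.06,"ty": 0.378,"tz": 0,"rx": 0,"ry": 0,"rz": 0,"gripper": -0.8},{"tx": 0.064,"ty": 0.405,"tz": 0,"rx": 0,"ry": 0,"rz": 0,"gripper": -0.8},{"tx": 0.066,"ty": 0.415,"tz": 0,"rx": 0,"ry": 0,"rz": 0,"gripper": -0.8}]'

```text
t: 20.4
tcp_pos: [515.1, -61.2, -14.7]
orientation: [0.744, 0.634, 0.162, -0.135]
wrist_force: [-0.3, -7.4, 5.2]
width: 15.8
```

```bash
python3 - <<'E'
from h import *
w=get_image("wrist");save(w,"w21.png",s=1.4);s=sense();print(s["tcp_pos"],s["t"],s["width"],s["wrist_force"],s["qpos"])
sc=get_image("scene");save(sc,"s21.png",(190,140,400,300),3.5)
E
```

```text
[515.06519046 -60.97017094 -14.66111422] 20.45 15.629173437510378 [-0.65225404 -6.80464002  4.20841091] [-0.55975198  0.47327531  1.91358757  0.4770384   0.98119077 -0.71449212]
```

View pics/s21.png

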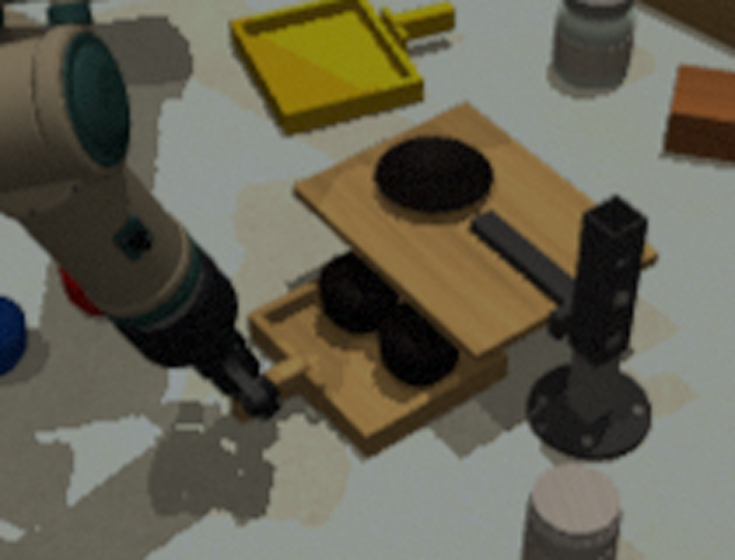

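View pics/w21.png

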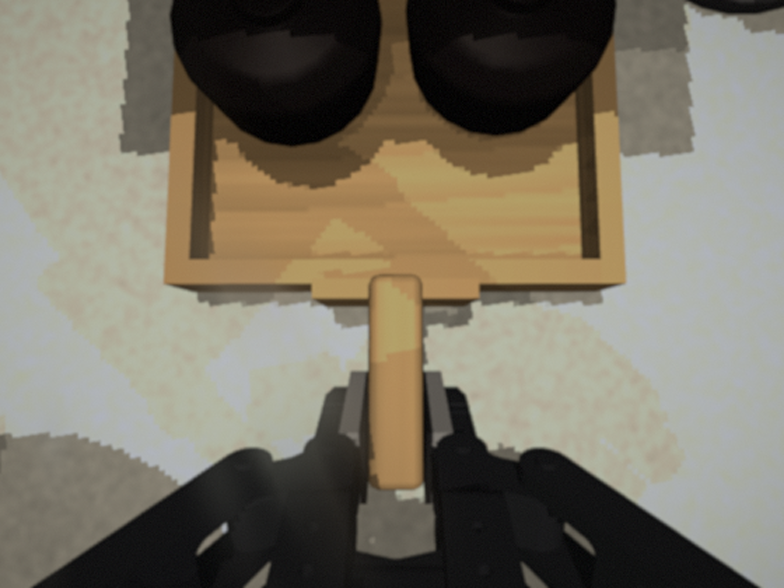

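Request:
send_rows --moves '[{"tx": 0.003,"ty": 0.016,"tz": 0,"rx": 0,"ry": 0,"rz": 0,"gripper": -0.8},{"tx": 0.006,"ty": 0.042,"tz": 0,"rx": 0,"ry": 0,"rz": 0,"gripper": -0.8},{"tx": 0.012,"ty": 0.084,"tz": 0,"rx": 0,"ry": 0,"rz": 0,"gripper": -0.8},{"tx": 0.019,"ty": 0.126,"tz": 0,"rx": 0,"ry": 0,"rz": 0,"gripper": -0.8},{"tx": 0.025,"ty": 0.168,"tz": 0,"rx": 0,"ry": 0,"rz": 0,"gripper": -0.8},{"tx": 0.031,"ty": 0.21,"tz": 0,"rx": 0,"ry": 0,"rz": 0,"gripper": -0.8},{"tx": 0.037,"ty": 0.25,"tz": 0,"rx": 0,"ry": 0,"rz": 0,"gripper": -0.8},{"tx": 0.041,"ty": 0.275,"tz": 0,"rx": 0,"ry": 0,"rz": 0,"gripper": -0.8}]'

```text
t: 21.5
tcp_pos: [524.2, -7.9, -14.7]
orientation: [0.744, 0.634, 0.162, -0.133]
wrist_force: [-1.0, -7.5, 5.0]
width: 15.5
```

```bash
python3 - <<'E'
from h import *
w=get_image("wrist");save(w,"w22.png",s=1.4);s=sense();print(s["tcp_pos"],s["t"],s["width"],s["wrist_force"])
print(-np.array(w["R"]).T@w["t"])
sc=get_image("scene");save(sc,"s22.png",(190,140,400,300),3.5)
top=get_image("top");save(top,"t22.png",(190,100,390,260),4)
E
```

```text
[524.10894538  -7.03710841 -14.70409002] 21.55 15.472988166547603 [-0.11113992 -4.15747078  2.39457533]
[523.32115047  -5.37894712 180.66131228]
```

View pics/s22.png

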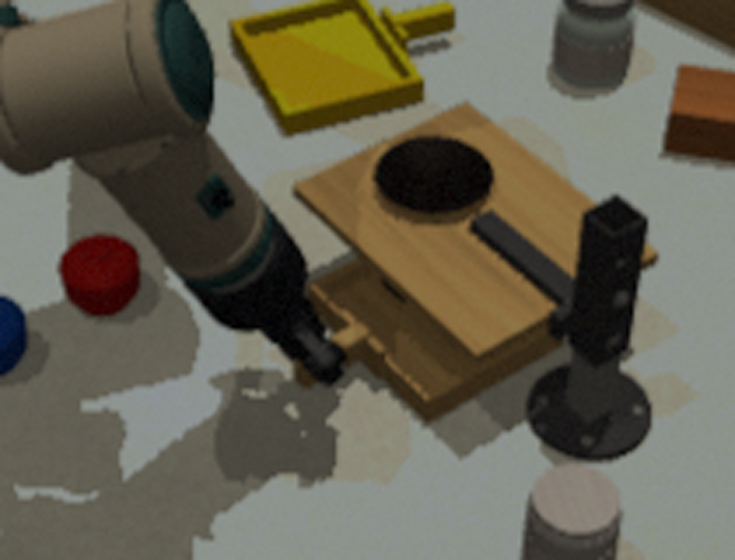

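View pics/w22.png

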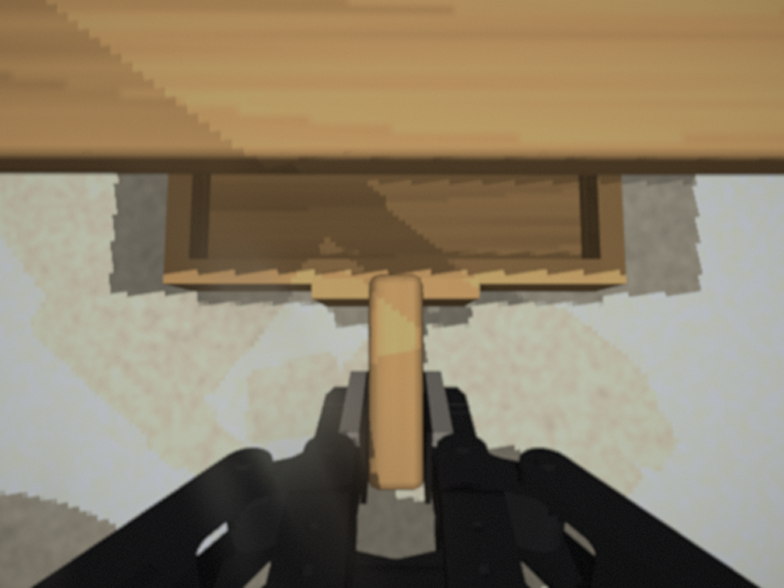

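View pics/t22.png

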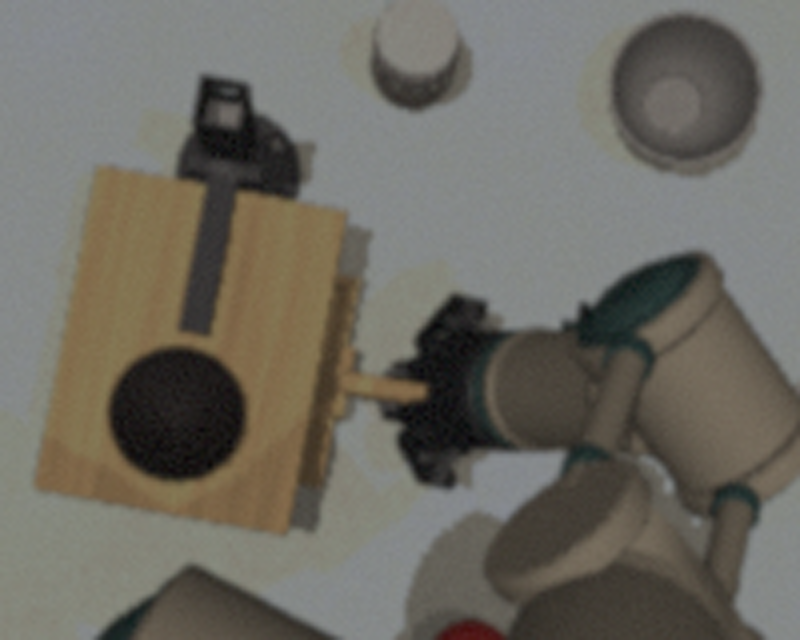

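Request:
send_rows --moves '[{"tx": 0.002,"ty": 0.016,"tz": 0,"rx": 0,"ry": 0,"rz": 0,"gripper": -0.8},{"tx": 0.005,"ty": 0.045,"tz": 0,"rx": 0,"ry": 0,"rz": 0,"gripper": -0.8},{"tx": 0.009,"ty": 0.08,"tz": 0,"rx": 0,"ry": 0,"rz": 0,"gripper": -0.8},{"tx": 0.013,"ty": 0.115,"tz": 0,"rx": 0,"ry": 0,"rz": 0,"gripper": -0.8},{"tx": 0.016,"ty": 0.145,"tz": 0,"rx": 0,"ry": 0,"rz": 0,"gripper": -0.8},{"tx": 0.018,"ty": 0.16,"tz": 0,"rx": 0,"ry": 0,"rz": 0,"gripper": -0.8},{"tx": 0.018,"ty": 0.16,"tz": 0,"rx": 0,"ry": 0,"rz": 0,"gripper": -0.8}]'

```text
t: 22.52
tcp_pos: [528.2, 24.2, -14.7]
orientation: [0.744, 0.634, 0.162, -0.133]
wrist_force: [-0.5, -5.8, 3.0]
width: 15.6
```

```bash
python3 - <<'E'
from h import *
w=get_image("wrist");save(w,"w23.png",s=1.4);s=sense();print(s["tcp_pos"],s["t"],s["width"],s["wrist_force"])
sc=get_image("scene");save(sc,"s23.png",(190,140,400,300),3.5)
top=get_image("top");save(top,"t23.png",(190,100,390,260),4)
print([ray(w,u/1.4,v/1.4,40) for u,v in[(395,277),(395,487)]])
E
```

```text
[528.19807349  24.26478659 -14.69838006] 22.575 15.529426275732481 [-0.19486079 -5.5196204   3.21467496]
[array([531.38163599,  46.31053505,  40.        ]), array([521.8613046 , -12.01761497,  40.        ])]
```

View pics/s23.png

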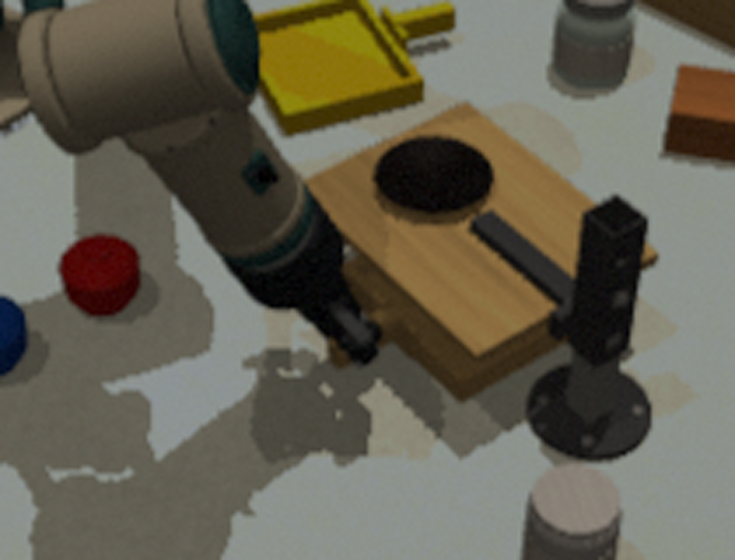

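View pics/w23.png

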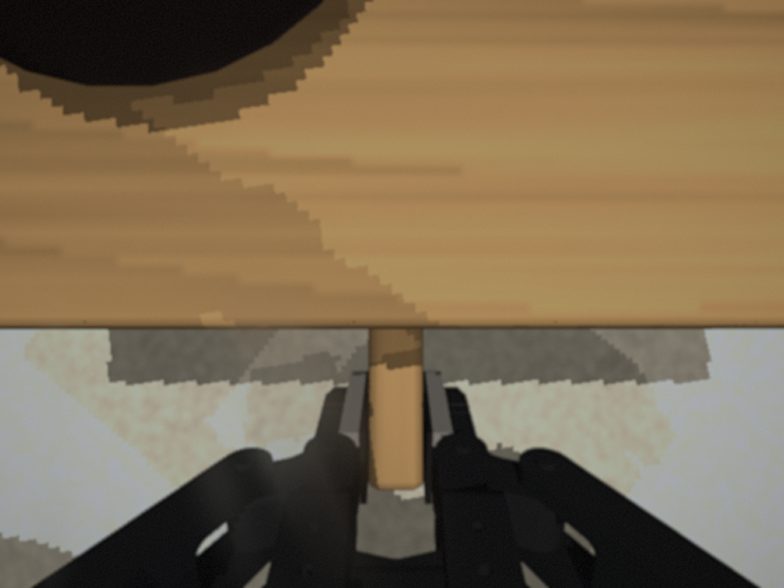

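View pics/t23.png

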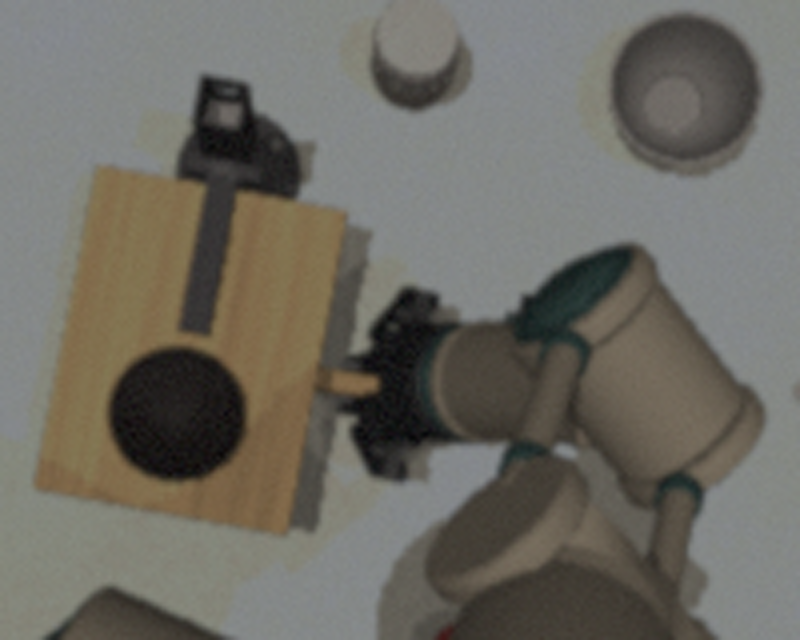

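Request:
send_rows --moves '[{"tx": 0,"ty": 0,"tz": 0,"rx": 0,"ry": 0,"rz": 0,"gripper": -0.2},{"tx": 0,"ty": 0,"tz": 0,"rx": 0,"ry": 0,"rz": 0,"gripper": -0.2},{"tx": 0,"ty": 0,"tz": 0,"rx": 0,"ry": 0,"rz": 0,"gripper": -0.2},{"tx": -0.02,"ty": -0.1,"tz": 0.15,"rx": 0,"ry": 0,"rz": 0,"gripper": -0.2},{"tx": -0.04,"ty": -0.22,"tz": 0.35,"rx": 0,"ry": 0,"rz": 0,"gripper": -0.2},{"tx": -0.08,"ty": -0.5,"tz": 0.6,"rx": 0,"ry": 0,"rz": 0,"gripper": -0.2},{"tx": -0.1,"ty": -0.7,"tz": 0.8,"rx": 0,"ry": 0,"rz": 0,"gripper": -0.2},{"tx": -0.1,"ty": -0.8,"tz": 0.9,"rx": 0,"ry": 0,"rz": 0,"gripper": -0.2},{"tx": -0.1,"ty": -0.8,"tz": 0.9,"rx": 0,"ry": 0,"rz": 0,"gripper": -0.2}]'

```text
t: 23.8
tcp_pos: [509.5, -138.0, 166.8]
orientation: [0.745, 0.633, 0.163, -0.131]
wrist_force: [1.0, 0.5, 0.1]
width: 34.4
```

```bash
python3 - <<'E'
from h import *
w=get_image("wrist");save(w,"w24.png",s=1.4);s=sense();print(s["tcp_pos"],s["t"],s["width"],s["wrist_force"],s["joint_vel"].round(3))
sc=get_image("scene");save(sc,"s24.png",s=1.4);save(sc,"s24c.png",(250,160,400,290),5)
top=get_image("top");save(top,"t24.png",(190,100,390,260),4)
E
```

```text
[ 508.2263951  -136.01540764  165.39717045] 23.85 34.11071069794116 [-0.55950253 -0.3278442   0.05909592] [ 0.024  0.012  0.055  0.     0.    -0.001]
```

View pics/s24.png

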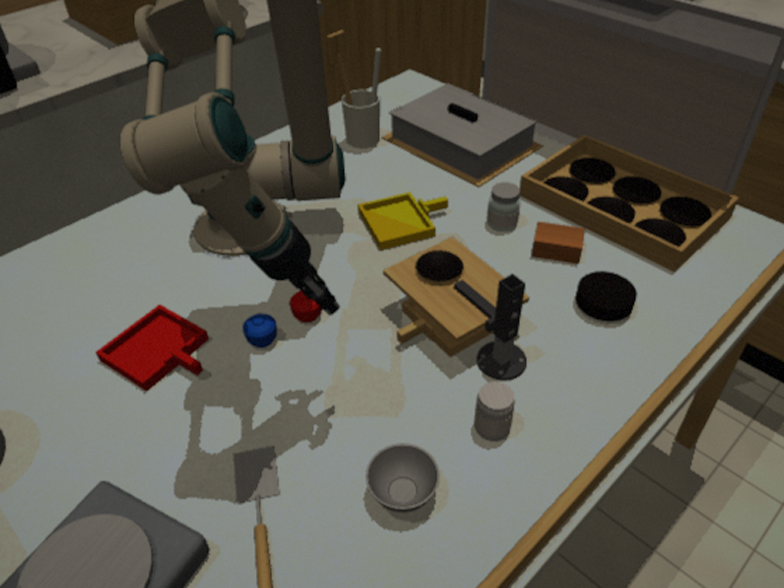

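View pics/s24c.png

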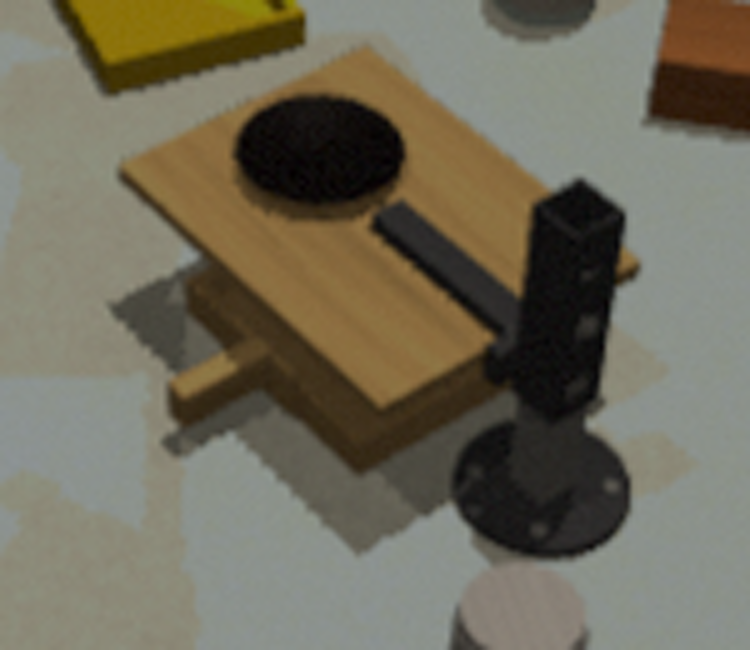

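View pics/w24.png

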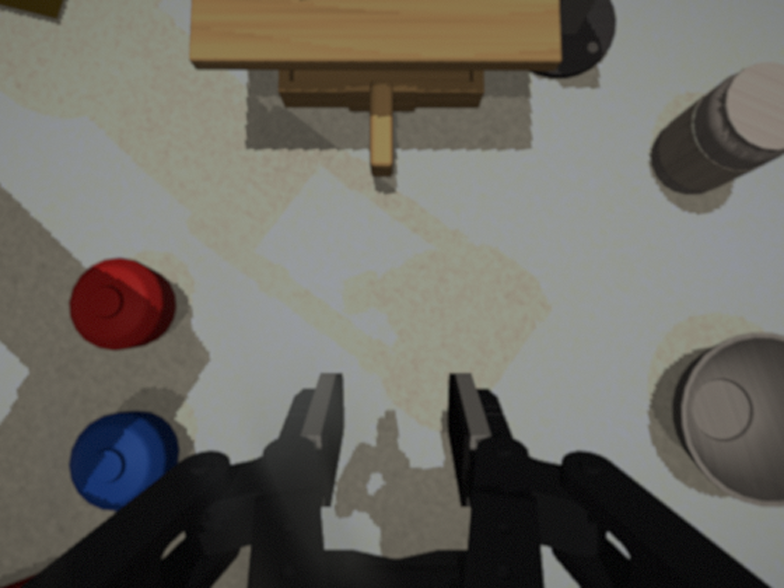

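View pics/t24.png

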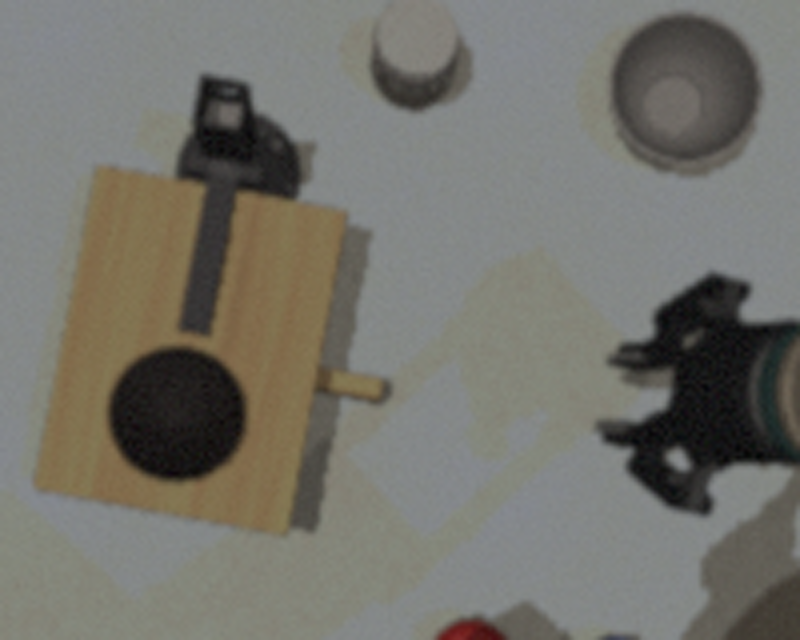

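```bash
python3 - <<'E'
from h import *
w=get_image("wrist");top=get_image("top");s=sense();save(w,"w25.png",(120,0,400,140),2.8)
a=np.radians(-9.05);X=np.array([np.cos(a),np.sin(a),0]);Y=np.array([-X[1],X[0],0])
B=np.array([540.2,113.4,0])
e=ray(w,382/1.4,164/1.4,40);e2=ray(top,388/4+190-.4,388/4+100-.4,40)
for q in(e,e2):print("handle end rel board",(q-B)@X,(q-B)@Y)
for u,v in[(280,95),(484,95)]:
    q=ray(w,u/1.4,v/1.4,24);print("front rim",(q-B)@X,(q-B)@Y)
for u,v in[(192,65),(561,65)]:
    q=ray(w,u/1.4,v/1.4,78);print("board edge",(q-B)@X,(q-B)@Y)
print(s["wrist_force"],s["joint_vel"].round(3))
E
```

```text
handle end rel board -1.71509279199344 -124.2174882857444
handle end rel board 2.483139271247536 -132.69705813895305
front rim -75.54187991626216 -66.48996286895806
front rim 71.56890982125992 -66.64865027420893
board edge -116.35471389539498 -76.47887469541172
board edge 108.36059396226092 -76.66050886339646
[-0.7093664   0.41817375  0.16287815] [ 0.002  0.001 -0.008 -0.001 -0.001  0.   ]
```

View pics/w25.png

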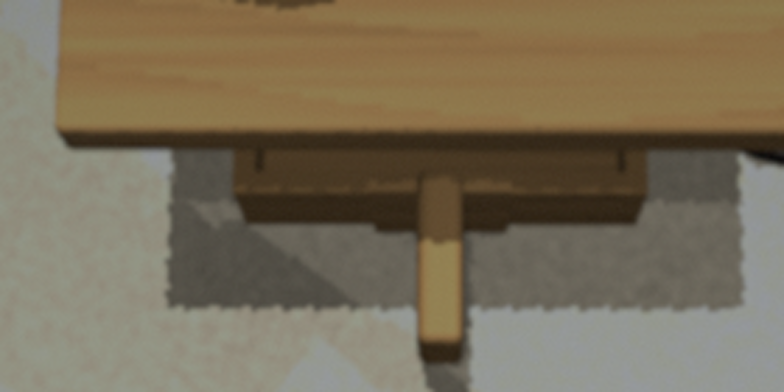

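```bash
python3 -c "
from h import *
print(job_done())"
```

```text
the job is handed in; nothing more can be done
None
```

I raised the shelf one hole and slid the tray with its two cups under it. I handed the job in at about 24 s; no verdict was reported.

**Shelf:** I squeezed the pin and sleeve and lifted in small steps, stopping when the force on the wrist dropped at a lift of about 38 mm. The highest force I read during the lift was 17 N. After I let go, the board stayed up (its top reads about 90 mm) and the pin showed out of its hole at its usual height.

**Tray:** I gripped the handle with the tool tilted about 25° so the gripper would clear the board, then turned and slid the tray in.
- **Position:** the last images put the tray centre about 2 mm off the board's in x and 2 to 7 mm short in y, depending on the camera. It is square within about 1°, with the handle sticking out on the right.
- **Shelf clearance:** wrist forces stayed at a few newtons throughout and showed no knock against the shelf.
- **Other things:** nothing else on the counter appears to have moved, and the arm was clear and still.

**What disagreed or could not be checked:**
- The real fingertips sit about 35 mm short of the reported TCP when nearly shut, and about 48 mm short when open. I worked from the camera measurements instead.
- The wrist camera put the board's front edge about 8 mm nearer the tray than expected. Even so, the tray would be only about 10 mm off, inside the 25 mm limit.
- The cups are hidden under the board at the end. They were last seen upright about 37 mm from the tray's centre, before they went under.

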